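Load the bench test kiln and open its air shutter

ROBOT

A 7-joint arm with a two-finger parallel gripper is mounted at the origin on the work surface. World frame = base frame: x ahead of the robot, y to its left, z up, the work surface at z = 0. Lengths are in m, angles in rad, forces in N, time in s.
With the tool pointing down it reaches from about 0.4 to 0.875 m from the base axis. Payload 19.3 kg.
Tool frame: the origin (TCP) lies at the very end of the fingers, on their centre line; the grasp point (between the pads) lies 19 mm behind it; z points along the fingers, y is the line along which they close (so a half turn about z gives the same grasp; the last joint's range is limited). The gripper opens to 85 mm and grips with 20 to 120 N. Pads are 22 mm wide; open, the fingers measure 114 mm over their backs; the gripper's body (76 mm by 85 mm) begins 54 mm behind the grasp point. The pads swing forward as they close: fully open they stand 13 mm farther back than shut.
Start: joints at [-1.173, 0.521, -0.036, 1.599, 0.021, 1.021, -0.113], TCP at [0.282, 0.558, 0.231] pointing down, gripper open.
Joint ranges: [-2.91, 2.91], [-0.3, 2.13], [-1.5, 1.42], [0.17, 2.43], [-1.26, 4.41], [0.16, 1.93], [-2.52, 2.52]. Speed limits (rad/s): [1.89, 1.89, 2.39, 2.39, 3.01, 3.01, 3.01].

INTERFACE

Orientations are given as [roll, pitch, yaw] about the fixed x, y, z axes, in that order (R = Rz(yaw) Ry(pitch) Rx(roll)).
In Python, from workcell import observe, grab_frame, job_done gives the robot as it stands.
- The arm moves only by the tool move_arm, never from a script. Its argument "plan" is a list that holds one entry, the list of rows, each a list of 7 numbers: the shift along the tool's x, y, z each as a share of 0.02 m, from -1 to 1, then the turn, a rotation vector about the tool's x, y, z each as a share of 6 degrees, from -1 to 1, then the opening, from -1 (shut) to 1 (fully open). A call has exactly 10 rows; each row shifts and turns the commanded pose from where the row before left it, along the tool's axes as they then stand; what a row does not reach is not made up. A row lasts 1/10 s, in which the tool goes at most 50 mm and 8.59 degrees, less where a joint would pass 70% of its speed; a pose out of reach is approached as far as the arm can. A call with a number of a shift or a turn outside -1 to 1 is refused whole. A call with a gripper value outside its range is refused whole. The fingers move at their own pace and stop on an object; "grip_force" is the grip in N (left out, the last holds). Time passes only in rows, so rows that do not move let the fingers close, or fill a call up. It gives the time, the measured TCP pose, the force, the opening and the grip force at its end, in the units of the state.
- observe(): the state, without advancing time (a new reading comes with each control period).
- grab_frame(name): name is "scene" or "top" or "wrist"; returns a dict with "color" (480x640x3 uint8, red, green, blue), "intrinsics" (3x3 intrinsics, pixels), "position" and "orientation" of the camera in the world; the wrist camera has in their place "tool_from_camera" (4x4, takes a point from camera to tool coordinates, whose origin is the TCP and whose axes are the flange's). Camera axes: x right, y down, z forward; pixel columns grow to the right and rows downward; lengths in m; the calibration is good to about 2 mm. A picture is of the moment at which its call begins: read the wrist's pose just before it. There is no depth.
- job_done(): hands the job in; it is judged then, once.
The state is a dict: "clock": time; "qpos": joint angles; "qd": joint speeds; "joint_efforts": joint torques, N m; "position": TCP position; "tool_rot": TCP orientation; "force": force on the tool from outside, world axes, zero at the start; "moment": the same for the moment, N m; "grip_width": finger opening in m; "finger_force": force on a finger pad.
Only numpy, scipy, OpenCV 4.12 (cv2) and the standard library are available. Lean on these libraries where they do the work, as an engineer would, in place of code of your own. Each camera call takes 0.05 s, during which the arm holds its last target. There are 200 camera calls.

TASK

Load the little test kiln for firing: lay the thin clay tile centred on the round setter plate in the middle of its hearth, the knobbed cover disc, knob up, centred on the tile, and then the lid flat and centred over the kiln's mouth, all set down gently, nothing dropped. Before, between or after that, slide the kiln's air shutter fully open, right up to its end stop, clear of the three air slots. Leave the two vases, the saggar and the spare setter disc on the ware board where they are.

Things in the scene. Friction and masses are not known exactly. Their poses are not given: they have to be found in the camera images.
- kiln: Fixed round kiln, steel jacket, outside diameter 210, open at the top, on a grey base 50 high. Origin: on the table under the chamber's centre, z up. The base is round (diameter 218) and runs out to the kiln's y = -225 as a box 210 wide in x, with the air shutter on its top. Brick wall 25 thick, inside diameter 160, rim 150 above the table. Controller panel on the box's -x face.
- setter (a point): Centre of the top face of the setter plate: a fixed flat cream disc of diameter 84, 12 thick, in the middle of the hearth inside the chamber. Its top is 102 above the table, 48 below the rim; the hearth round it lies 90 above the table.
- mouth (a point): Centre of the kiln's mouth at rim height, 150 above the table.
- shutter (a joint): Travel of the air shutter in m along the kiln's own +x: 0 = closed (plate over the three dark slots at the -x end of its track), 0.080 = fully open against the end stop at the +x end. It starts wholly or nearly closed, slides with about 2 to 4 N of friction and stays where it is left.
- shutter_grip (a point): Middle of the top of the shutter's black upright grip, 99.5 above the table, at y = -165 of the kiln. The grip is 16 thick along the slide (kiln x), 36 wide across it, 45 high above the shutter's steel plate (70 by 56 by 4), which runs between two low rails; the end-stop bars of the track reach 60 above the table.
- lid: Loose kiln lid, about 0.6 kg: disc of diameter 200, 28 thick, flat underneath, lying on the table handle up. Origin: centre of its underside.
- lid_handle (a point): Middle of the lid's handle, right over the lid's centre, 66 above its underside: a straight wooden bar 120 long along the lid's x, 16 wide (lid's y) and 16 high, with 30 clear beneath it (over 96 of its length) and nothing beside it.
- ware_board: Fixed wooden board 320 (x) by 100 (y) by 18 high, on which the tile, the cover and a spare setter disc lie in any order about 90 apart along its x. Origin: centre of its underside.
- spare_setter: Bystander on the ware board, not used: plain disc of cream refractory, diameter 68, 16 thick, about 0.14 kg. Origin: centre of its underside, z up.
- tile: Thin pink clay test tile, plain disc of diameter 60, 12 thick, about 0.06 kg. Origin: centre of its underside.
- cover: Cover disc, cream refractory, diameter 60, 10 thick, with a round knob of diameter 32, 14 high, in the middle of its top (24 in all), about 0.1 kg. Origin: centre of its underside.
- vase: Bystander: raw pink vase, largest diameter 104, 170 tall. Origin: centre of its foot.
- gourd_vase: Bystander: raw pink gourd-shaped vase of two bulbs, largest diameter 100, 165 tall. Origin: centre of its foot.
- saggar: Bystander: sandy-brown saggar, open round pot of diameter 124, 70 tall. Origin: centre of its underside.
Things that resemble listed ones, but are neither listed nor needed, are in the scene too. Leave any yellow look-alike of the lid alone.

How it is judged:
On the way, in this order (a step that is already met when the one before it is completed fails the run):
1. the clay tile lies centred on the setter plate, let go (horizontal distance between tile and setter below 0.01 m and z of tile in the frame of setter between -0.003 and 0.003 m and angle between tile's own z axis and vertical below 0.06 rad and contact force between tile and the fingers below 0.2 N), for 0.2 s.
2. the cover disc lies centred on the tile, knob up, let go (all of step 1 and horizontal distance between cover and tile below 0.009 m and z of cover in the frame of tile between 0.009 and 0.015 m and angle between cover's own z axis and vertical below 0.06 rad and contact force between cover and the fingers below 0.2 N), for 0.2 s.
3. the lid lies flat over the mouth, let go (all of step 2 and horizontal distance between lid and mouth below 0.012 m and z of lid in the frame of mouth between -0.003 and 0.003 m and angle between lid's own z axis and vertical below 0.06 rad and contact force between lid and the fingers below 0.2 N), for 0.2 s.
At the end, for the whole second after the job is handed in: Tile flat on the setter plate within 10 mm of its centre; cover, knob up, flat on the tile within 9 mm of its centre; lid flat on the rim within 12 mm of the mouth's centre; shutter within 3 mm of its open stop, moved at any time; all released and at rest (all of step 3 and value of joint shutter above 0.077 m and linear speed of each of lid, tile, cover below 0.02 m/s); the robot touches nothing.
It fails at once if a disc or the lid is let fall (over 0.6 m/s while not held: a drop of about 2 cm) ((linear speed of tile above 0.6 m/s and contact force between tile and the fingers below 0.05 N) or (linear speed of cover above 0.6 m/s and contact force between cover and the fingers below 0.05 N) or (linear speed of lid above 0.6 m/s and contact force between lid and the fingers below 0.05 N)).
It fails at once if a vase, the saggar or the spare setter is knocked over or moved more than 3 cm (distance of any of vase, gourd_vase, saggar, spare_setter from where it was at the start of the episode above 0.03 m or angle between any of vase, gourd_vase, saggar, spare_setter's own z axis and vertical above 0.4 rad).
It also fails if it takes over 72 s, if anything falls off the work surface, if the arm or the gripper's body presses on something with over 40 N, if the wrist force passes 120 N, or if a joint passes its speed limit or range.

## Working session

There is one attempt and no reset: what is moved stays moved. The work goes in short steps, Python scripts to look and compute and a tool call to move; the robot and the scene stay as the last step left them, time stands still between calls to the robot, and variables do not carry over. Pictures are saved under pics/ and viewed, at most 10 in all, crops included, and the job is handed in when it is done.

Besides the shell and the picture viewer there is one more tool, called after "Emit:" as name(argument=value, ...), one argument or row to a line, values as JSON. move_arm: Moves the arm, as the interface text tells. Shift numbers are shares of 0.02 m and turn numbers shares of 6 degrees, none past 1 either way. Its arguments: {"type":"object","properties":{"plan":{"type":"array"},"grip_force":{"type":"number"}},"required":["plan"]}

```bash
mkdir -p pics; ls; python3 - <<'E'
from workcell import observe, grab_frame
import cv2,numpy as np,pickle
print(observe())
for n in ["scene","top"]:
    f=grab_frame(n); pickle.dump(f,open(f"{n}.pkl","wb"))
    cv2.imwrite(f"pics/{n}0.png",f["color"][:,:,::-1])
    print(n,f["intrinsics"],f["position"],f["orientation"])
f=grab_frame("wrist"); print(f["tool_from_camera"],f["intrinsics"])
E
```

```text
pics
{'clock': 0.0, 'qpos': array([-1.17320231,  0.522045  , -0.03630124,  1.60001372,  0.02119882,
        1.02108579, -0.11281641]), 'qd': array([ 1.76773113e-03,  5.53306325e-04, -1.54978210e-03,  4.76927867e-04,
        5.98301786e-05,  1.03968002e-03,  1.90706663e-03]), 'joint_efforts': array([ 2.26855380e-03, -9.27085018e+01,  1.98042266e+00, -3.69927835e+01,
        1.78191124e-02,  8.23766546e-03, -6.22811967e-05]), 'position': array([0.28171668, 0.55752483, 0.23070466]), 'tool_rot': array([-3.14042955e+00,  9.51986700e-05,  2.67374911e+00]), 'force': array([ 0.22476131, -0.35862673, -0.2899756 ]), 'moment': array([-0.04000624,  0.02398315, -0.03025552]), 'finger_force': 0.0, 'grip_width': 0.08568865730196748}
scene [[497.69163688   0.         305.80802708]
 [  0.         497.69163688 233.64823703]
 [  0.           0.           1.        ]] [ 1.31826031 -0.80717826  0.86168209] [-2.14283611 -0.00382501  0.78874515]
top [[613.05148693   0.         324.25369132]
 [  0.         613.05148693 236.08022556]
 [  0.           0.           1.        ]] [0.16572648 0.01440201 1.91633594] [-2.95383795 -0.01194737 -1.54406865]
[[ 6.97936423e-05 -9.53964679e-01 -2.99918968e-01  7.65296443e-02]
 [ 9.99999903e-01 -6.37048555e-05  4.35336980e-04 -7.21491217e-04]
 [-4.34402397e-04 -2.99918969e-01  9.53964582e-01 -1.42565847e-01]
 [ 0.00000000e+00  0.00000000e+00  0.00000000e+00  1.00000000e+00]] [[371.68236363   0.         314.44102249]
 [  0.         371.68236363 247.00667299]
 [  0.           0.           1.        ]]
```

View pics/scene0.png

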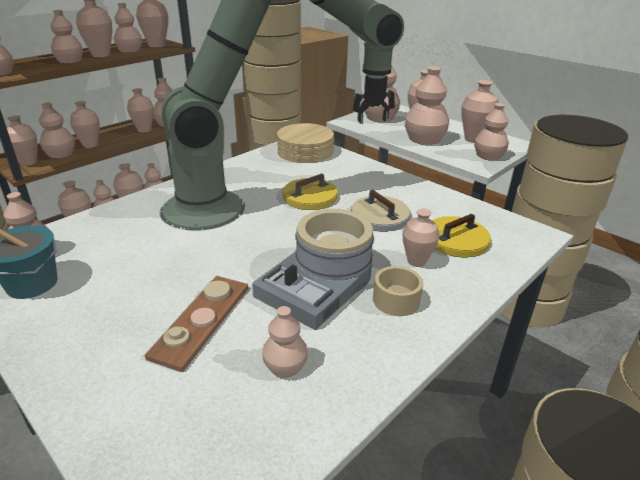

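View pics/top0.png

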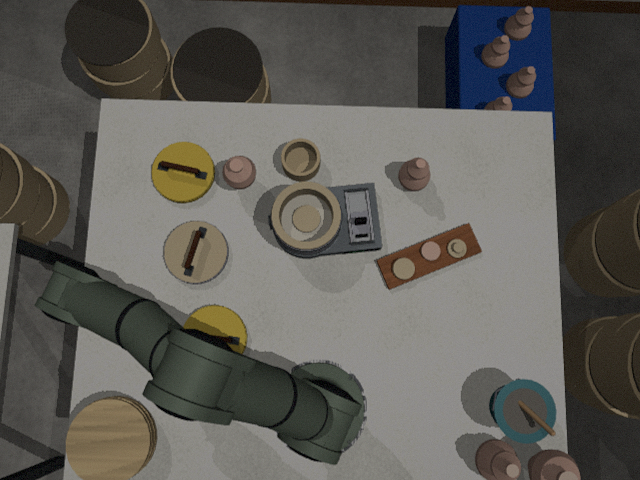

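The top view shows the kiln at (306,217) with shutter grip at (361,222). On the board are the spare (404,268), pink tile (430,251) and knobbed cover (457,248). The cream lid is at (195,252).

Possible mix-ups:
- **Lid:** the yellow look-alikes at (183,171) and (218,330), against the cream one at (195,252), which I choose.
- **Discs:** the plain cream spare (404,268), against the pink tile (430,251) and the knobbed cover (457,248).

I'll check the choice in one crop.

```bash
cat > h.py <<'E'
import numpy as np,cv2
from scipy.spatial.transform import Rotation as Ro
def cam(f,st=None):
    K=f["intrinsics"]
    if "position" in f: return K,Ro.from_euler("xyz",f["orientation"]).as_matrix(),np.array(f["position"])
    T=f["tool_from_camera"]; Rt=Ro.from_euler("xyz",st["tool_rot"]).as_matrix()
    return K,Rt@T[:3,:3],Rt@T[:3,3]+st["position"]
def rays(c,uv):
    K,R,p=c; uv=np.atleast_2d(uv).astype(float)
    d=np.c_[uv,np.ones(len(uv))]@np.linalg.inv(K).T@R.T
    return d/np.linalg.norm(d,axis=1)[:,None]
def plane(c,uv,z):
    d=rays(c,uv); return c[2]+d*((z-c[2][2])/d[:,2])[:,None]
def tri(obs):
    A=np.zeros((3,3));b=np.zeros(3);P=[]
    for c,uv in obs:
        d=rays(c,uv)[0];M=np.eye(3)-np.outer(d,d);A+=M;b+=M@c[2];P.append((M,c[2]))
    x=np.linalg.solve(A,b); return x,[np.linalg.norm(M@(x-p)) for M,p in P]
def proj(c,X):
    K,R,p=c; q=(np.atleast_2d(X)-p)@R@K.T; return q[:,:2]/q[:,2:]
def circ(P):
    P=np.asarray(P)[:,:2]
    for _ in range(5):
        A=np.c_[2*P,np.ones(len(P))];s=np.linalg.lstsq(A,(P**2).sum(1),rcond=None)[0]
        r=np.sqrt(s[2]+s[0]**2+s[1]**2);e=np.abs(np.linalg.norm(P-s[:2],axis=1)-r)
        P=P[e<=max(np.percentile(e,90),.0008)]
    return s[:2],r
E
python3 - <<'E'
from h import *;import pickle
T=pickle.load(open("top.pkl","rb"))["color"];S=pickle.load(open("scene.pkl","rb"))["color"]
def crop(I,x,y,w,h): return cv2.resize(I[y:y+h,x:x+w],(400,300),interpolation=cv2.INTER_CUBIC)
o=np.vstack([np.hstack([crop(T,370,195,120,90+10-10),crop(S,140,270,120,90)]),np.hstack([crop(T,264,170,120,90),crop(S,250,195,140,105)])])
cv2.imwrite("pics/c1.png",o[:,:,::-1])
for I,pts in((T,[(404,268),(430,251),(457,248),(195,225),(306,217),(278,217),(430,240),(361,222),(410,280)]),(S,[(217,290),(203,318),(176,336),(380,220),(334,236),(310,235),(355,240)])):
    H=cv2.cvtColor(I,cv2.COLOR_RGB2HSV);print([tuple(map(int,H[y,x])) for x,y in pts])
ct=cam(pickle.load(open("top.pkl","rb")));cs=cam(pickle.load(open("scene.pkl","rb")))
for n,a,b in(("spare",(404,268),(217,290)),("tile",(430,251),(203,317)),("knob",(457,246),(176,333)),("handle",(195,251),(382,203)),("grip",(361,220),(290,267)),("setter",(306,217),(334,240))):
    print(n,*tri([(ct,a),(cs,b)]))
E
```

```text
[(19, 65, 134), (8, 61, 143), (20, 63, 134), (20, 67, 130), (21, 58, 131), (18, 64, 128), (12, 160, 97), (158, 146, 14), (11, 99, 93)]
[(22, 55, 194), (10, 57, 209), (23, 52, 138), (23, 58, 194), (22, 57, 192), (22, 55, 126), (24, 46, 196)]
spare [ 0.43101812 -0.25004614  0.02622613] [np.float64(0.0007584252975435782), np.float64(0.0007584252975434498)]
tile [ 0.48735525 -0.33320371  0.02109685] [np.float64(0.0017482695444562533), np.float64(0.0017482695444561898)]
knob [ 0.50275497 -0.41652964  0.03447554] [np.float64(0.0030645876134659067), np.float64(0.0030645876134659206)]
handle [0.46511934 0.40054254 0.04637527] [np.float64(0.002651107030419247), np.float64(0.002651107030419168)]
grip [ 0.56373968 -0.10914003  0.09855896] [np.float64(0.001140999882193389), np.float64(0.0011409998821933726)]
setter [0.56570038 0.05703651 0.10572218] [np.float64(0.002283327000766794), np.float64(0.0022833270007668383)]
```

View pics/c1.png

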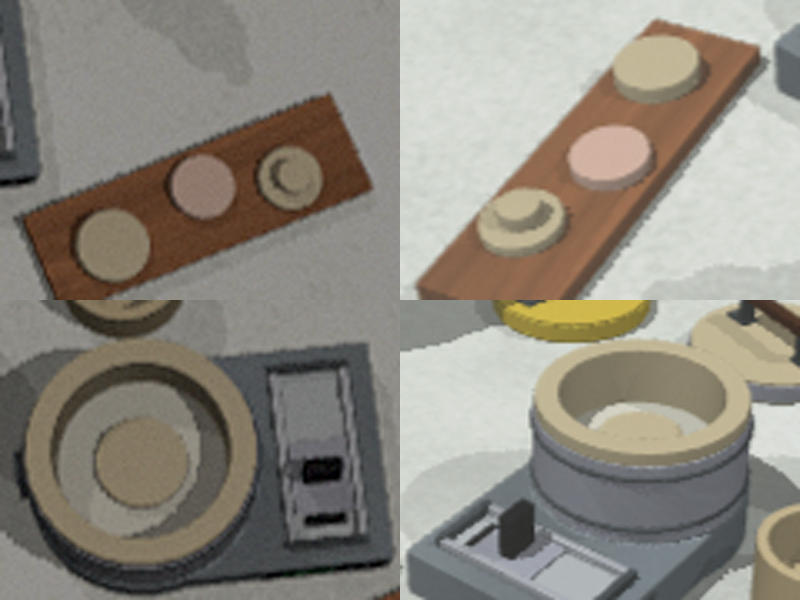

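The crop confirms the choices: plain cream spare, pink tile, knobbed cover. The shutter's slots are at the image bottom (world −x) and the grip is near them. Triangulated heights agree with the text roughly. I'll start by moving towards the lid for a wrist view.

Emit:
move_arm(
  plan=[
    [[-1, -0.25, -0.2, 0, 0, 0, 1], [-1, -0.25, -0.2, 0, 0, 0, 1], [-1, -0.25, -0.2, 0, 0, 0, 1], [-1, -0.25, -0.2, 0, 0, 0, 1], [-1, -0.25, -0.2, 0, 0, 0, 1], [-1, -0.25, -0.2, 0, 0, 0, 1], [-1, -0.25, -0.2, 0, 0, 0, 1], [-1, -0.25, -0.2, 0, 0, 0, 1], [-1, -0.25, -0.2, 0, 0, 0, 1], [-1, -0.25, -0.2, 0, 0, 0, 1]],
  ],
)

```text
clock: 1.15
position: [0.4383, 0.4223, 0.2713]
tool_rot: [-3.141, -0.0, 2.674]
force: [0.1, -0.6, -0.2]
grip_width: 0.0853
finger_force: 0.0
```

```bash
cat >> h.py <<'E'
def snap(tag):
    import pickle
    from workcell import observe,grab_frame
    st=observe();f=grab_frame("wrist");pickle.dump((f,st),open(tag+".pkl","wb"))
    cv2.imwrite(f"pics/{tag}.png",f["color"][:,:,::-1]);return f,st
def go(st,goal,yaw=None):
    R=Ro.from_euler("xyz",st["tool_rot"]).as_matrix()
    d=np.array(goal)-st["position"]
    if yaw is not None:
        G=Ro.from_euler("xyz",[np.pi,0,yaw]).as_matrix()
        rv=Ro.from_matrix(R.T@G).as_rotvec()
        print("turn shares",np.round(np.degrees(rv)/6,2),"| shift shares AFTER turn",np.round(G.T@d/.02,2))
    print("pos",np.round(st["position"],4),"rot",np.round(st["tool_rot"],4),"shift shares now",np.round(R.T@d/.02,2),"F",np.round(st["force"],1),"w",round(st["grip_width"],4),"t",st["clock"])
E
python3 - <<'E'
from h import *
f,st=snap("w1");go(st,[.566,.057,.33],np.radians(113.3))
E
```

```text
turn shares [-0.    0.    6.65] | shift shares AFTER turn [-19.3   -1.36  -2.94]
pos [0.4383 0.4223 0.2713] rot [-3.1412e+00 -1.0000e-04  2.6738e+00] shift shares now [-13.93 -13.43  -2.93] F [ 0.1 -0.6 -0.2] w 0.0853 t 1.15
```

View pics/w1.png

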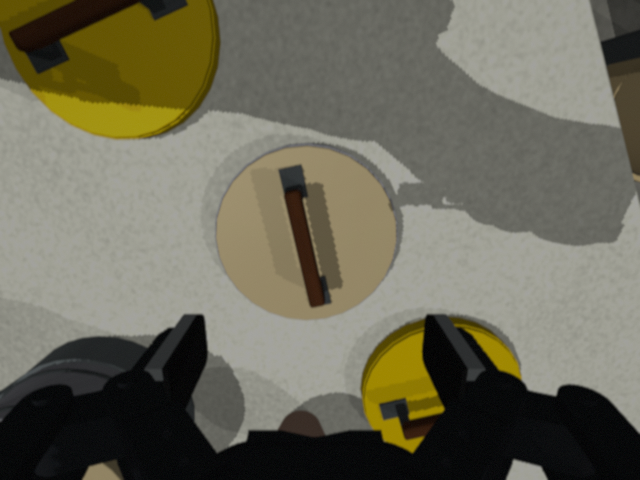

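The wrist view shows the cream lid at (308,232), with its handle running from (291,178) to (318,298). Moving on towards the kiln, turning as I go.

Emit:
move_arm(
  plan=[
    [[-0.9, -0.4, -0.15, 0, 0, 0.333, 1], [-0.9, -0.4, -0.15, 0, 0, 0.333, 1], [-0.9, -0.4, -0.15, 0, 0, 0.333, 1], [-0.9, -0.4, -0.15, 0, 0, 0.333, 1], [-0.9, -0.4, -0.15, 0, 0, 0.333, 1], [-0.9, -0.4, -0.15, 0, 0, 0.333, 1], [-0.9, -0.4, -0.15, 0, 0, 0.333, 1], [-0.9, -0.4, -0.15, 0, 0, 0.333, 1], [-0.9, -0.4, -0.15, 0, 0, 0.333, 1], [-0.9, -0.4, -0.15, 0, 0, 0.333, 1]],
  ],
)

```text
clock: 2.2
position: [0.5371, 0.2522, 0.3015]
tool_rot: [-3.142, -0.0, 2.322]
force: [0.3, -0.1, 1.3]
grip_width: 0.0854
finger_force: 0.0
```

```bash
python3 -c "
from h import *
f,st=snap('w2')"
```

Emit:
move_arm(
  plan=[
    [[-0.9, -0.4, -0.15, 0, 0, 0.333, 1], [-0.9, -0.4, -0.15, 0, 0, 0.333, 1], [-0.9, -0.4, -0.15, 0, 0, 0.333, 1], [-0.9, -0.4, -0.15, 0, 0, 0.333, 1], [-0.9, -0.4, -0.15, 0, 0, 0.333, 1], [-0.9, -0.4, -0.15, 0, 0, 0.333, 1], [-0.9, -0.4, -0.15, 0, 0, 0.333, 1], [-0.9, -0.4, -0.15, 0, 0, 0.333, 1], [-0.9, -0.4, -0.15, 0, 0, 0.333, 1], [-0.9, -0.4, -0.15, 0, 0, 0.333, 1]],
  ],
)

```text
clock: 3.25
position: [0.5714, 0.0592, 0.3315]
tool_rot: [3.142, -0.0, 1.973]
force: [-0.0, 0.9, -0.4]
grip_width: 0.0855
finger_force: 0.0
```

```bash
python3 - <<'E'
from h import *
f,st=snap("w3");go(st,[.49,-.333,.25],np.radians(113.3))
import pickle
a=[cv2.resize(pickle.load(open(n+".pkl","rb"))[0]["color"],(400,300)) for n in("w2","w3")]
cv2.imwrite("pics/w23.png",np.hstack(a)[:,:,::-1])
E
```

```text
turn shares [ 0.   -0.   -0.04] | shift shares AFTER turn [-16.4  -11.5    4.08]
pos [0.5714 0.0592 0.3315] rot [ 3.1416 -0.      1.9734] shift shares now [-16.45 -11.43   4.08] F [-0.   0.9 -0.4] w 0.0855 t 3.25
```

View pics/w23.png

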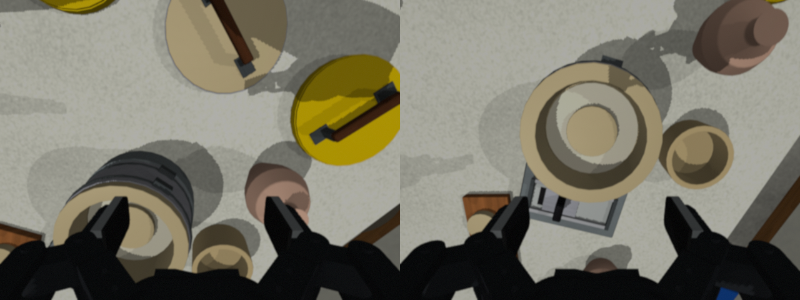

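w2 and w3 show the kiln. In w3 (full-size pixels) the setter centre is near (307,208) and the shutter grip near (255,335). On to the tile.

Emit:
move_arm(
  plan=[
    [[-0.82, -0.57, 0.2, 0, 0, 0, 1], [-0.82, -0.57, 0.2, 0, 0, 0, 1], [-0.82, -0.57, 0.2, 0, 0, 0, 1], [-0.82, -0.57, 0.2, 0, 0, 0, 1], [-0.82, -0.57, 0.2, 0, 0, 0, 1], [-0.82, -0.57, 0.2, 0, 0, 0, 1], [-0.82, -0.57, 0.2, 0, 0, 0, 1], [-0.82, -0.57, 0.2, 0, 0, 0, 1], [-0.82, -0.57, 0.2, 0, 0, 0, 1], [-0.82, -0.57, 0.2, 0, 0, 0, 1]],
  ],
)

```text
clock: 4.3
position: [0.5309, -0.1362, 0.2913]
tool_rot: [3.141, 0.0, 1.975]
force: [0.8, -1.2, -0.2]
grip_width: 0.0853
finger_force: 0.0
```

```bash
python3 -c "
from h import *
f,st=snap('w4')"
```

Emit:
move_arm(
  plan=[
    [[-0.82, -0.57, 0.2, 0, 0, 0, 1], [-0.82, -0.57, 0.2, 0, 0, 0, 1], [-0.82, -0.57, 0.2, 0, 0, 0, 1], [-0.82, -0.57, 0.2, 0, 0, 0, 1], [-0.82, -0.57, 0.2, 0, 0, 0, 1], [-0.82, -0.57, 0.2, 0, 0, 0, 1], [-0.82, -0.57, 0.2, 0, 0, 0, 1], [-0.82, -0.57, 0.2, 0, 0, 0, 1], [-0.82, -0.57, 0.2, 0, 0, 0, 1], [-0.82, -0.57, 0.2, 0, 0, 0, 1]],
  ],
)

```text
clock: 5.35
position: [0.4908, -0.3317, 0.2513]
tool_rot: [3.142, 0.0, 1.975]
force: [-0.2, -0.5, -0.2]
grip_width: 0.0856
finger_force: 0.0
```

```bash
python3 - <<'E'
from h import *
import pickle
f,st=snap("w5")
a=[cv2.resize(pickle.load(open(n+".pkl","rb"))[0]["color"],(400,300)) for n in("w4","w5")]
cv2.imwrite("pics/w45.png",np.hstack(a)[:,:,::-1])
for I,pts in((f["color"],[(320,210)]),(pickle.load(open("w3.pkl","rb"))[0]["color"],[(307,208),(300,170),(230,210),(425,190)]),(pickle.load(open("w1.pkl","rb"))[0]["color"],[(250,230),(360,230),(305,240),(350,130)])):
    H=cv2.cvtColor(I,cv2.COLOR_RGB2HSV);print([tuple(map(int,H[y,x])) for x,y in pts])
E
```

```text
[(12, 72, 155)]
[(21, 74, 161), (21, 71, 112), (21, 80, 67), (30, 15, 168)]
[(22, 75, 152), (22, 79, 148), (11, 178, 53), (30, 17, 103)]
```

View pics/w45.png

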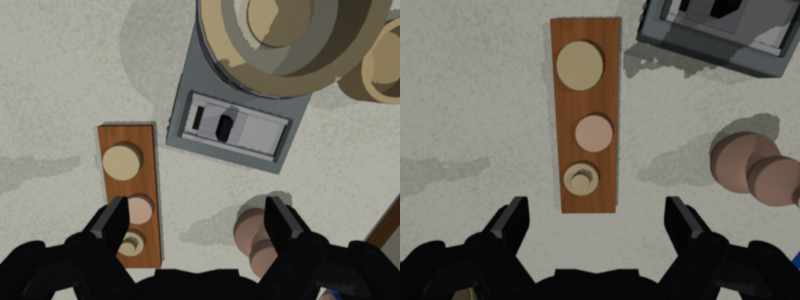

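In w5 the board stands upright in the picture: spare at (288,104), tile (310,212), cover (290,285), with the closing line across it. In w4 the shutter grip is near (358,205). Next I measure everything.

```bash
cat > m.py <<'E'
from h import *
import pickle
L={n:pickle.load(open(n+".pkl","rb")) for n in("w1","w2","w3","w4","w5")}
C={n:cam(*v) for n,v in L.items()};I={n:v[0]["color"] for n,v in L.items()}
for n in("top","scene"): f=pickle.load(open(n+".pkl","rb"));C[n]=cam(f);I[n]=f["color"]
def flood(n,seed,tol=14):
    im=cv2.GaussianBlur(I[n],(3,3),0);m=np.zeros((482,642),np.uint8)
    cv2.floodFill(im.copy(),m,seed,0,(tol,)*3,(tol,)*3,4|(255<<8)|cv2.FLOODFILL_MASK_ONLY|cv2.FLOODFILL_FIXED_RANGE)
    m=cv2.morphologyEx(m[1:-1,1:-1],cv2.MORPH_OPEN,np.ones((3,3),np.uint8))
    c=max(cv2.findContours(m,cv2.RETR_EXTERNAL,cv2.CHAIN_APPROX_NONE)[0],key=cv2.contourArea)
    return cv2.convexHull(c)[:,0] if False else c[:,0]
def colr(n,seed,lo,hi):
    H=cv2.cvtColor(cv2.GaussianBlur(I[n],(3,3),0),cv2.COLOR_RGB2HSV);m=cv2.inRange(H,lo,hi)
    _,l=cv2.connectedComponents(m,connectivity=4);m=(l==l[seed[1],seed[0]]).astype(np.uint8)
    return max(cv2.findContours(m,cv2.RETR_EXTERNAL,cv2.CHAIN_APPROX_NONE)[0],key=cv2.contourArea)[:,0]
E
python3 - <<'E'
from m import *
def rep(name,z,items):
    o=[]
    for n,s,t in items:
        c=flood(n,s,t);e=cv2.fitEllipse(c);p,r=circ(plane(C[n],c,z));o.append((C[n],e[0]))
        print(name,n,"ell",np.round(e[0],1),np.round(e[1],1),"circ",np.round(p,4),"D",round(2*r*1000,1))
    if len(o)>1: print("   tri",[np.round(v,4) for v in tri(o)])
rep("tile",.030,[("w5",(310,212),25),("w4",(226,330),25),("top",(430,250),20),("scene",(203,317),22)])
rep("knob",.042,[("w5",(292,288),25),("top",(458,246),14),("scene",(177,331),25)])
rep("spare",.034,[("w5",(288,104),25),("w4",(195,258),25),("top",(404,268),20),("scene",(217,290),22)])
rep("setter",.102,[("w3",(307,208),25),("w4",(445,32),25),("top",(306,217),14)])
for n,s in(("w3",(230,120)),("w2",(110,350)),("top",(280,200)),("scene",(310,232))):
    H=cv2.cvtColor(I[n],cv2.COLOR_RGB2HSV)
for nm,z,it in(("rim",.150,[("w3",(220,190)),("top",(276,217))]),("lid",.028,[("w1",(250,200)),("w2",(300,80)),("top",(180,250))])):
    o=[]
    for n,s in it:
        c=colr(n,s,(15,40,30),(26,110,255));c=cv2.convexHull(c)[:,0];p,r=circ(plane(C[n],c,z));e=cv2.fitEllipse(c);o.append((C[n],e[0]))
        print(nm,n,np.round(e[0],1),np.round(p,4),"D",round(2*r*1000,1))
    print("  tri",[np.round(v,4) for v in tri(o)])
# dark things
for n,s in(("w1",(305,240)),("w2",(375,50)),("top",(195,251)),("scene",(380,203))):
    c=colr(n,s,(0,110,0),(20,255,110)) if I[n][s[1],s[0]].max()<110 else None
    if c is not None: print("bar",n,np.round(cv2.minAreaRect(c)[0],1),np.round(cv2.boxPoints(cv2.minAreaRect(c))).tolist())
for n,(x0,y0,x1,y1) in(("w4",(335,175,385,235)),("w3",(225,300,290,365)),("top",(350,205,375,235)),("scene",(280,258,302,290))):
    g=(I[n].max(2)<45).astype(np.uint8)[y0:y1,x0:x1];k,l,stt,ce=cv2.connectedComponentsWithStats(g)
    print("dark",n,[(stt[i].tolist(),np.round(ce[i],1)) for i in range(1,k) if stt[i,4]>8],x0,y0)
E
```

```text
tile w5 ell [309.7 213.6] [56.2 57.6] circ [ 0.4877 -0.3373] D 57.4
tile w4 ell [222.5 337. ] [35.6 42.9] circ [ 0.488  -0.3367] D 56.1
tile top ell [430.6 250.4] [16.7 17.3] circ [ 0.4888 -0.332 ] D 53.9
tile scene ell [202.2 315.5] [14.5 22.5] circ [ 0.4887 -0.3377] D 54.4
   tri [array([ 0.4892, -0.3356,  0.0283]), array([0.0022, 0.003 , 0.0031, 0.0021])]
knob w5 ell [289.1 286.8] [48.8 53.5] circ [ 0.4972 -0.4136] D 54.7
knob top ell [459.3 247.8] [11.  16.1] circ [ 0.4972 -0.4134] D 48.6
knob scene ell [174.4 335.1] [16.  20.7] circ [ 0.5118 -0.4279] D 52.6
   tri [array([ 0.4988, -0.4215,  0.0276]), array([0.0021, 0.0016, 0.0013])]
spare w5 ell [286.9 104.8] [71.7 77.1] circ [ 0.4293 -0.2523] D 65.2
spare w4 ell [193.  260.6] [51.4 57.9] circ [ 0.4295 -0.252 ] D 64.0
spare top ell [403.7 268.1] [19.5 20.2] circ [ 0.4301 -0.2478] D 61.9
spare scene ell [216.  288.3] [14.6 24.3] circ [ 0.4311 -0.2532] D 62.5
   tri [array([ 0.4292, -0.2508,  0.0321]), array([0.0008, 0.0013, 0.0033, 0.0014])]
setter w3 ell [318.1 199.3] [108.4 127.5] circ [0.5741 0.0703] D 122.3
setter w4 ell [508
[... 399 characters left out ...]
d w2 [361.6  40.1] [0.4656 0.3969] D 194.3
lid top [195.1 251.5] [0.4654 0.4019] D 194.2
  tri [array([0.461 , 0.4014, 0.0312]), array([0.0026, 0.0006, 0.0029])]
bar w1 [304.4 247.7] [[283.0, 192.0], [299.0, 188.0], [325.0, 304.0], [309.0, 307.0]]
bar w2 [371.2  47. ] [[335.0, -0.0], [353.0, -9.0], [407.0, 94.0], [390.0, 103.0]]
bar top [319.5 239.5] [[-0.0, 0.0], [639.0, 0.0], [639.0, 479.0], [0.0, 479.0]]
dark w4 [([10, 8, 28, 44, 810], array([23.3, 29.4]))] 335 175
dark w3 [([0, 1, 8, 26, 125], array([ 2.4, 11.2])), ([19, 14, 21, 41, 467], array([29.1, 34.4]))] 225 300
dark top [([4, 12, 13, 8, 81], array([10. , 15.6])), ([9, 29, 9, 1, 9], array([13., 29.]))] 350 205
dark scene [] 280 258
```

The wrist and scene views agree; the top camera is about 5 mm off in y, so I trust the wrist. The tile is at (0.4878, −0.337) with its top at about 0.029, against 0.030 expected. Descending above it.

Emit:
move_arm(
  plan=[
    [[-0.09, -0.12, 1, 0, 0, 0, 0.7], [-0.09, -0.12, 1, 0, 0, 0, 0.7], [0, 0, 1, 0, 0, 0, 0.7], [0, 0, 1, 0, 0, 0, 0.7], [0, 0, 1, 0, 0, 0, 0.7], [0, 0, 1, 0, 0, 0, 0.7], [0, 0, 1, 0, 0, 0, 0.7], [0, 0, 1, 0, 0, 0, 0.7], [0, 0, 1, 0, 0, 0, 0.7], [0, 0, 0.5, 0, 0, 0, 0.7]],
  ],
)

```text
clock: 6.4
position: [0.4876, -0.3356, 0.0599]
tool_rot: [-3.141, -0.001, 1.976]
force: [-0.3, -0.3, -0.8]
grip_width: 0.0727
finger_force: 0.0
```

```bash
python3 - <<'E'
from m import *
f,st=snap("w6");go(st,[.4878,-.337,.012])
cv2.imwrite("pics/w6k.png",np.hstack([cv2.resize(f["color"],(400,300)),cv2.resize(I["w3"][90:330,190:510],(400,300))])[:,:,::-1])
for n,s in(("w3",(307,200)),("w4",(445,32))):
  for t in(8,12,16,20):
    c=flood(n,s,t);p,r=circ(plane(C[n],c,.102));print(n,t,np.round(p,4),round(2000*r,1))
# rim: outer/inner edge along radial scan in w3
c0=proj(C["w3"],[.568,.055,.15])[0];print(c0)
E
```

```text
pos [ 0.4876 -0.3356  0.0599] rot [-3.1405e+00 -1.3000e-03  1.9756e+00] shift shares now [-0.07 -0.02  2.4 ] F [-0.3 -0.3 -0.8] w 0.0727 t 6.4
w3 8 [0.5639 0.0531] 79.3
w3 12 [0.5638 0.0529] 79.9
w3 16 [0.5637 0.0528] 80.5
w3 20 [0.5633 0.0527] 81.1
w4 8 [0.5788 0.0457] 52.9
w4 12 [0.6246 0.0315] 121.5
w4 16 [0.6242 0.0301] 122.9
w4 20 [0.6241 0.033 ] 127.5
[309.46531862 222.31089566]
```

View pics/w6k.png

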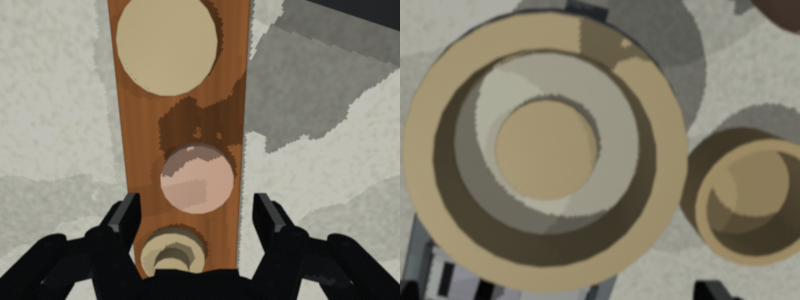

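In the crop the tile is centred between the fingers, and the setter is at (0.5638, 0.0529). Lowering and closing gently.

Emit:
move_arm(
  plan=[
    [[-0.07, -0.02, 0.5, 0, 0, 0, 0.7], [0, 0, 0.6, 0, 0, 0, 0.7], [0, 0, 0.6, 0, 0, 0, 0.7], [0, 0, 0.5, 0, 0, 0, 0.7], [0, 0, 0, 0, 0, 0, 0.7], [0, 0, 0, 0, 0, 0, 0.3], [0, 0, 0, 0, 0, 0, 0], [0, 0, 0, 0, 0, 0, 0], [0, 0, 0, 0, 0, 0, 0], [0, 0, 0, 0, 0, 0, 0]],
  ],
  grip_force=25,
)

```text
clock: 7.45
position: [0.4887, -0.3372, 0.0176]
tool_rot: [3.141, 0.0, 1.976]
force: [-0.1, 0.9, 1.7]
grip_width: 0.0585
finger_force: 27.1
```

```bash
python3 - <<'E'
from m import *
f,st=snap("w7");go(st,[.5638,.0529,.25])
# kiln frame: rim edges in w3 (inner/outer), grip
def edge(n,c,z,rr):
    g=cv2.cvtColor(I[n],cv2.COLOR_RGB2LAB).astype(float);P=[]
    for a in np.linspace(0,2*np.pi,120,endpoint=False):
        r=np.arange(rr[0],rr[1],.0004);X=np.c_[c[0]+r*np.cos(a),c[1]+r*np.sin(a),0*r+z]
        uv=proj(C[n],X).astype(np.float32)
        if uv.min()<2 or uv[:,0].max()>637 or uv[:,1].max()>300:continue
        v=np.c_[[cv2.remap(g[:,:,k].astype(np.float32),uv[:,:1],uv[:,1:],1)[:,0] for k in range(3)]].T
        s=np.linalg.norm(v[8:]-v[:-8],axis=1);k=s.argmax()
        if s[k]>20:P.append(X[k+4])
    return circ(P),len(P)
for rr in((.095,.114),(.072,.088)): print("rim",rr,edge("w3",(.5638,.0529),.150,rr))
# grip: dark blob corners in w3, w4
for n,(x0,y0,x1,y1) in(("w4",(335,175,385,235)),("w3",(240,300,290,365))):
    g=(I[n].max(2)<45).astype(np.uint8);q=np.zeros_like(g);q[y0:y1,x0:x1]=g[y0:y1,x0:x1]
    c=max(cv2.findContours(q,0,2)[0],key=cv2.contourArea);b=cv2.boxPoints(cv2.minAreaRect(c));print(n,np.round(plane(C[n],b,.0995),4)[:,:2].tolist())
im=np.hstack([cv2.resize(I["w4"][160:260,290:420],(400,300)),cv2.resize(f["color"],(400,300))])
cv2.imwrite("pics/w7.png",im[:,:,::-1])
E
```

```text
pos [ 0.4887 -0.3372  0.0176] rot [3.1413e+00 4.0000e-04 1.9763e+00] shift shares now [ 16.44  11.15 -11.63] F [-0.1  0.9  1.7] w 0.0585 t 7.45
rim (0.095, 0.114) ((array([0.56406914, 0.05357689]), np.float64(0.10237052670532043)), 62)
rim (0.072, 0.088) ((array([0.56457389, 0.05380412]), np.float64(0.0797398227442908)), 100)
w4 [[0.5549, -0.1301], [0.5508, -0.0927], [0.5702, -0.091], [0.575, -0.1286]]
w3 [[0.5609, -0.1283], [0.5548, -0.0778], [0.5688, -0.0763], [0.5754, -0.1269]]
```

View pics/w7.png

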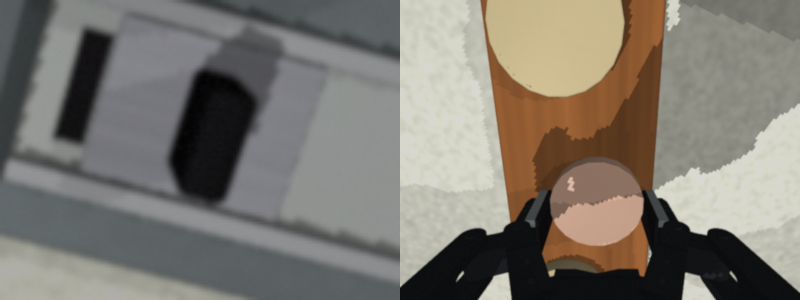

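The left panel shows the shutter covering all but the end of a slot, with the grip upright. The right panel shows the tile between the pads. Lifting and carrying it to the kiln.

Emit:
move_arm(
  plan=[
    [[0, 0, -0.6, 0, 0, 0, 0], [0, 0, -1, 0, 0, 0, 0], [0, 0, -1, 0, 0, 0, 0], [0.95, 0.645, -0.9, 0, 0, 0, 0], [0.95, 0.645, -0.9, 0, 0, 0, 0], [0.95, 0.645, -0.9, 0, 0, 0, 0], [0.95, 0.645, -0.9, 0, 0, 0, 0], [0.95, 0.645, -0.9, 0, 0, 0, 0], [0.95, 0.645, -0.9, 0, 0, 0, 0], [0.95, 0.645, -0.9, 0, 0, 0, 0]],
  ],
)

```text
clock: 8.5
position: [0.519, -0.1784, 0.1969]
tool_rot: [3.141, 0.0, 1.976]
force: [1.2, -0.9, -0.7]
grip_width: 0.0584
finger_force: 27.1
```

Emit:
move_arm(
  plan=[
    [[0.95, 0.645, 0, 0, 0, 0, 0], [0.95, 0.645, 0, 0, 0, 0, 0], [0.95, 0.645, 0, 0, 0, 0, 0], [0.95, 0.645, 0, 0, 0, 0, 0], [0.95, 0.645, 0, 0, 0, 0, 0], [0.95, 0.645, 0, 0, 0, 0, 0], [0.95, 0.645, 0, 0, 0, 0, 0], [0.95, 0.645, 0, 0, 0, 0, 0], [0.95, 0.645, 0, 0, 0, 0, 0], [0.95, 0.645, 0, 0, 0, 0, 0]],
  ],
)

```text
clock: 9.5
position: [0.5626, 0.047, 0.1962]
tool_rot: [3.141, 0.0, 1.976]
force: [-0.2, -0.4, -0.6]
grip_width: 0.0585
finger_force: 27.2
```

```bash
python3 - <<'E'
from h import *;import m
f,st=snap("w8");m.C["w8"]=cam(f,st);m.I["w8"]=f["color"]
m.C["w7"]=cam(*m.pickle.load(open("w7.pkl","rb")));m.I["w7"]=m.pickle.load(open("w7.pkl","rb"))[0]["color"]
for n,z,tp in(("w7",.030,np.array([.4887,-.3372])),("w8",st["position"][2]+.0124,st["position"][:2])):
    c=m.colr(n,tuple(np.int32(np.round(proj(m.C[n],[*tp,z])[0]))),(0,40,60),(15,140,255))
    p,r=circ(plane(m.C[n],c,z));print(n,"tile-tcp",np.round(p-tp,4),"D",2000*r)
go(st,[.564,.0533,.125])
E
```

```text
w7 tile-tcp [-0.0015  0.002 ] D 62.3187679579696
w8 tile-tcp [-0.0009  0.0019] D 60.777099218030784
pos [0.5626 0.047  0.1962] rot [3.1411 0.     1.9761] shift shares now [0.26 0.19 3.56] F [-0.2 -0.4 -0.6] w 0.0585 t 9.5
```

Emit:
move_arm(
  plan=[
    [[0.16, 0.2, 0.6, 0, 0, 0, 0], [0, 0, 1, 0, 0, 0, 0], [0, 0, 1, 0, 0, 0, 0], [0, 0, 1, 0, 0, 0, 0], [0, 0, 0.6, 0, 0, 0, 0], [0, 0, 0.2, 0, 0, 0, 0], [0, 0, 0.1, 0, 0, 0, 0], [0, 0, 0.1, 0, 0, 0, 0], [0, 0, 0.06, 0, 0, 0, 0], [0, 0, 0, 0, 0, 0, 0]],
  ],
)

```text
clock: 10.55
position: [0.5652, 0.0507, 0.1024]
tool_rot: [3.141, 0.0, 1.976]
force: [-0.1, 0.3, -0.3]
grip_width: 0.0584
finger_force: 27.2
```

```bash
python3 -c "
from h import *
f,st=snap('w9');go(st,[.565,.0515,.1016])"
```

```text
pos [0.5652 0.0507 0.1024] rot [3.1411e+00 1.0000e-04 1.9764e+00] shift shares now [0.04 0.01 0.04] F [-0.1  0.3 -0.3] w 0.0584 t 10.55
```

Emit:
move_arm(
  plan=[
    [[0.03, 0.01, 0.04, 0, 0, 0, 0], [0, 0, 0.04, 0, 0, 0, 0], [0, 0, 0, 0, 0, 0, 0], [0, 0, 0, 0, 0, 0, 0.45], [0, 0, 0, 0, 0, 0, 0.6], [0, 0, 0, 0, 0, 0, 0.7], [0, 0, 0, 0, 0, 0, 0.7], [0, 0, -0.2, 0, 0, 0, 0.7], [0, 0, -0.6, 0, 0, 0, 0.7], [0, 0, -1, 0, 0, 0, 0.7]],
  ],
)

```text
clock: 11.6
position: [0.5645, 0.0512, 0.1369]
tool_rot: [-3.14, -0.0, 1.976]
force: [0.3, -0.2, 0.3]
grip_width: 0.0726
finger_force: 0.0
```

```bash
python3 - <<'E'
from h import *;import m
f,st=snap("w10");go(st,[.498,-.417,.2])
m.C["w10"]=cam(f,st);m.I["w10"]=f["color"]
s=tuple(np.int32(np.round(proj(m.C["w10"],[.564,.0533,.114])[0])))
c=m.colr("w10",s,(0,40,60),(15,140,255));p,r=circ(plane(m.C["w10"],c,.114));print("tile",p,2000*r)
# cover: rim circle & knob in w5, w6
m.C["w6"]=cam(*m.pickle.load(open("w6.pkl","rb")));m.I["w6"]=m.pickle.load(open("w6.pkl","rb"))[0]["color"]
c=m.colr("w5",(277,295),(15,40,40),(26,120,255));c=cv2.convexHull(c)[:,0]
print("cover w5",circ(plane(m.C["w5"],c,.028)),c.min(0),c.max(0))
cr=m.I["w5"][250:320,250:330]
cv2.imwrite("pics/w10.png",np.hstack([cv2.resize(f["color"],(400,300)),cv2.resize(cr,(343,300),interpolation=2)])[:,:,::-1])
E
```

```text
pos [0.5645 0.0512 0.1369] rot [-3.1402e+00 -2.0000e-04  1.9762e+00] shift shares now [-20.2  -12.29  -3.14] F [ 0.3 -0.2  0.3] w 0.0726 t 11.6
tile [0.56395542 0.05271699] 60.36261247249858
cover w5 (array([ 0.49842161, -0.41863829]), np.float64(0.03063416027834773)) [261 259] [317 312]
```

View pics/w10.png

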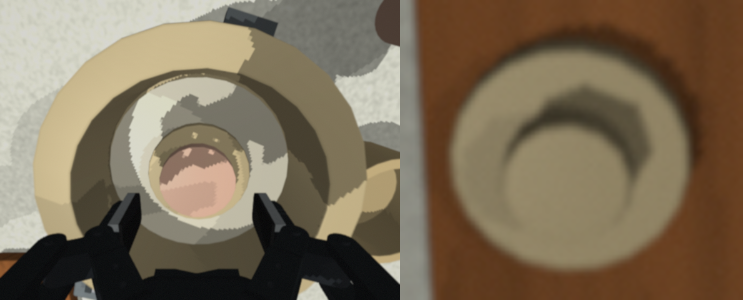

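The tile lies centred on the setter at (0.564, 0.0527), within 1 mm. Now the cover at (0.4984, −0.4186).

Emit:
move_arm(
  plan=[
    [[0, 0, -1, 0, 0, 0, 0.5], [0, 0, -1, 0, 0, 0, 0.3], [0, 0, -1, 0, 0, 0, 0.2], [-0.96, -0.585, 0, 0, 0, 0, 0.2], [-0.96, -0.585, 0, 0, 0, 0, 0.2], [-0.96, -0.585, 0, 0, 0, 0, 0.2], [-0.96, -0.585, 0, 0, 0, 0, 0.2], [-0.96, -0.585, 0, 0, 0, 0, 0.2], [-0.96, -0.585, 0, 0, 0, 0, 0.2], [-0.96, -0.585, 0, 0, 0, 0, 0.2]],
  ],
)

```text
clock: 12.65
position: [0.5426, -0.1055, 0.1974]
tool_rot: [3.141, 0.0, 1.976]
force: [0.6, 0.3, -0.5]
grip_width: 0.0514
finger_force: 0.0
```

Emit:
move_arm(
  plan=[
    [[-0.96, -0.585, 0, 0, 0, 0, 0.2], [-0.96, -0.585, 0, 0, 0, 0, 0.2], [-0.96, -0.585, 0, 0, 0, 0, 0.2], [-0.96, -0.585, 0.5, 0, 0, 0, 0.2], [-0.96, -0.585, 0.5, 0, 0, 0, 0.2], [-0.96, -0.585, 0.5, 0, 0, 0, 0.2], [-0.96, -0.585, 0.5, 0, 0, 0, 0.2], [-0.96, -0.585, 0.5, 0, 0, 0, 0.2], [-0.96, -0.585, 0.5, 0, 0, 0, 0.2], [-0.96, -0.585, 0, 0, 0, 0, 0.2]],
  ],
)

```text
clock: 13.65
position: [0.5104, -0.3277, 0.1362]
tool_rot: [-3.141, -0.001, 1.976]
force: [0.0, 0.3, -0.1]
grip_width: 0.0516
finger_force: 0.0
```

```bash
python3 - <<'E'
from h import *;import m
f,st=snap("w11");m.C["w11"]=cam(f,st);m.I["w11"]=f["color"]
uv=proj(m.C["w11"],[[.4984,-.4186,.042],[.4984+.02,-.4186-.01,.028]]);print(uv)
from itertools import product
for s in[tuple(np.int32(np.round(u))) for u in uv]:
    c=m.colr("w11",s,(15,40,40),(26,120,255));c=cv2.convexHull(c)[:,0];p,r=circ(plane(m.C["w11"],c,.028));print("cover",p,2000*r,c.min(0),c.max(0))
    for t in(8,14,20):
        c=m.flood("w11",s,t);p,r=circ(plane(m.C["w11"],c,.042));print(" knob",t,p,2000*r)
go(st,[.4984,-.4186,.032])
E
```

```text
[[251.02983386 351.95124378]
 [273.51512286 360.77758866]]
cover [ 0.49687385 -0.41795307] 63.82757177944333 [246 304] [293 376]Traceback (most recent call last):
  File "<stdin>", line 8, in <module>
  File "m.py", line 10, in flood
    c=max(cv2.findContours(m,cv2.RETR_EXTERNAL,cv2.CHAIN_APPROX_NONE)[0],key=cv2.contourArea)
ValueError: max() iterable argument is empty
```

Emit:
move_arm(
  plan=[
    [[-0.788, -0.468, 0, 0, 0, 0, 0.2], [-0.788, -0.468, 0, 0, 0, 0, 0.2], [-0.788, -0.468, 0, 0, 0, 0, 0.2], [-0.788, -0.468, 0, 0, 0, 0, 0.2], [-0.788, -0.468, 0.3, 0, 0, 0, 0.2], [0, 0, 0.5, 0, 0, 0, 0.2], [0, 0, 0.5, 0, 0, 0, 0.2], [0, 0, 0.5, 0, 0, 0, 0.2], [0, 0, 0.5, 0, 0, 0, 0.2], [0, 0, 0, 0, 0, 0, 0.2]],
  ],
)

```text
clock: 14.7
position: [0.4987, -0.4169, 0.0889]
tool_rot: [-3.141, -0.002, 1.977]
force: [-0.1, 0.6, -1.0]
grip_width: 0.0513
finger_force: 0.0
```

```bash
python3 - <<'E'
from h import *;import m
f,st=snap("w12");m.C["w12"]=cam(f,st);m.I["w12"]=f["color"]
uv=proj(m.C["w12"],[[.4984,-.4186,.042],[.4984-.009,-.4186+.021,.028]]);print(uv)
s=[tuple(np.int32(np.round(u))) for u in uv]
c=m.colr("w12",s[1],(15,40,40),(26,120,255));c=cv2.convexHull(c)[:,0];p,r=circ(plane(m.C["w12"],c,.028));print("cover",p,2000*r,c.min(0),c.max(0))
for t in(8,14,20):
    c=m.flood("w12",s[0],t);p,r=circ(plane(m.C["w12"],c,.042));print(" knob",t,p,2000*r)
go(st,[.4984,-.4186,.032])
E
```

```text
[[313.48343562 278.50275629]
 [313.58975542 231.67126609]]
cover [ 0.49857354 -0.41863703] 60.250465260247125 [263 219] [364 316]
 knob 8 [ 0.49902622 -0.41539058] 47.25954211622236
 knob 14 [ 0.49667774 -0.41521295] 50.17174038188827
 knob 20 [ 0.49658134 -0.41554254] 51.43558277473637
pos [ 0.4987 -0.4169  0.0889] rot [-3.1406e+00 -2.0000e-03  1.9770e+00] shift shares now [-0.08 -0.04  2.85] F [-0.1  0.6 -1. ] w 0.0513 t 14.7
```

The cover is confirmed at (0.4986, −0.4186). Lowering onto the knob.

Emit:
move_arm(
  plan=[
    [[-0.08, -0.04, 0.6, 0, 0, 0, 0.2], [0, 0, 0.8, 0, 0, 0, 0.2], [0, 0, 0.8, 0, 0, 0, 0.2], [0, 0, 0.5, 0, 0, 0, 0.2], [0, 0, 0.2, 0, 0, 0, 0.2], [0, 0, 0, 0, 0, 0, -0.1], [0, 0, 0, 0, 0, 0, -0.4], [0, 0, 0, 0, 0, 0, -0.6], [0, 0, 0, 0, 0, 0, -0.6], [0, 0, 0, 0, 0, 0, -0.6]],
  ],
)

```text
clock: 15.75
position: [0.4991, -0.4197, 0.0328]
tool_rot: [3.141, 0.0, 1.976]
force: [0.5, -0.3, -2.5]
grip_width: 0.0305
finger_force: 24.8
```

```bash
python3 - <<'E'
from h import *
f,st=snap("w13");go(st,[.564,.0527,.22])
E
```

```text
pos [ 0.4991 -0.4197  0.0328] rot [3.1414e+00 3.0000e-04 1.9765e+00] shift shares now [20.42 12.31 -9.36] F [ 0.5 -0.3 -2.5] w 0.0305 t 15.75
```

Emit:
move_arm(
  plan=[
    [[0, 0, -0.6, 0, 0, 0, -0.6], [0, 0, -1, 0, 0, 0, -0.6], [0.96, 0.579, -1, 0, 0, 0, -0.6], [0.96, 0.579, -1, 0, 0, 0, -0.6], [0.96, 0.579, -1, 0, 0, 0, -0.6], [0.96, 0.579, -1, 0, 0, 0, -0.6], [0.96, 0.579, -1, 0, 0, 0, -0.6], [0.96, 0.579, -1, 0, 0, 0, -0.6], [0.96, 0.579, -0.9, 0, 0, 0, -0.6], [0.96, 0.579, -0.6, 0, 0, 0, -0.6]],
  ],
)

```text
clock: 16.8
position: [0.5237, -0.2413, 0.2167]
tool_rot: [3.14, 0.001, 1.976]
force: [0.5, -0.2, -1.0]
grip_width: 0.0308
finger_force: 25.0
```

Emit:
move_arm(
  plan=[
    [[0.96, 0.579, 0, 0, 0, 0, -0.6], [0.96, 0.579, 0, 0, 0, 0, -0.6], [0.96, 0.579, 0, 0, 0, 0, -0.6], [0.96, 0.579, 0, 0, 0, 0, -0.6], [0.96, 0.579, 0, 0, 0, 0, -0.6], [0.96, 0.579, 0, 0, 0, 0, -0.6], [0.96, 0.579, 0, 0, 0, 0, -0.6], [0.96, 0.579, 0, 0, 0, 0, -0.6], [0.96, 0.579, 0, 0, 0, 0, -0.6], [0.96, 0.579, 0, 0, 0, 0, -0.6]],
  ],
)

```text
clock: 17.8
position: [0.5542, -0.0191, 0.2154]
tool_rot: [3.141, 0.0, 1.976]
force: [-0.7, 0.8, -1.2]
grip_width: 0.0302
finger_force: 25.0
```

Emit:
move_arm(
  plan=[
    [[0.96, 0.579, 0, 0, 0, 0, -0.6], [0.96, 0.579, 0, 0, 0, 0, -0.6], [0.7, 0.42, 0, 0, 0, 0, -0.6], [0.5, 0.3, 0, 0, 0, 0, -0.6], [0, 0, 0.2, 0, 0, 0, -0.6], [0, 0, 0.4, 0, 0, 0, -0.6], [0, 0, 0.6, 0, 0, 0, -0.6], [0, 0, 0.6, 0, 0, 0, -0.6], [0, 0, 0.2, 0, 0, 0, -0.6], [0, 0, 0, 0, 0, 0, -0.6]],
  ],
)

```text
clock: 18.8
position: [0.5636, 0.0517, 0.1735]
tool_rot: [-3.14, -0.0, 1.976]
force: [-0.7, 0.3, -1.6]
grip_width: 0.0304
finger_force: 25.0
```

```bash
python3 - <<'E'
from h import *;import m
f,st=snap("w14");m.C["w14"]=cam(f,st);m.I["w14"]=f["color"];P=st["position"];z=P[2]-.0148+.010
s=tuple(np.int32(np.round(proj(m.C["w14"],[P[0]-.009,P[1]+.021,z])[0])));print(s)
c=m.colr("w14",s,(15,40,30),(26,130,255));c=cv2.convexHull(c)[:,0];p,r=circ(plane(m.C["w14"],c,z));print("cover-tcp",p-P[:2],2000*r)
f13,s13=m.pickle.load(open("w13.pkl","rb"));m.C["w13"]=cam(f13,s13);m.I["w13"]=f13["color"];P=s13["position"]
s=tuple(np.int32(np.round(proj(m.C["w13"],[P[0]-.009,P[1]+.021,.028])[0])))
c=m.colr("w13",s,(15,40,30),(26,130,255));c=cv2.convexHull(c)[:,0];p,r=circ(plane(m.C["w13"],c,.028));print("cover-tcp w13",p-P[:2],2000*r)
go(st,[.564,.0527,.1288])
E
```

```text
(np.int32(315), np.int32(263))
cover-tcp [ 0.00198081 -0.00819981] 122.79991740995374
cover-tcp w13 [-0.00152419  0.00100041] 61.14178240204455
pos [0.5636 0.0517 0.1735] rot [-3.1400e+00 -1.0000e-04  1.9758e+00] shift shares now [0.04 0.04 2.24] F [-0.7  0.3 -1.6] w 0.0304 t 18.8
```

Emit:
move_arm(
  plan=[
    [[-0.03, 0.06, 0.5, 0, 0, 0, -0.6], [0, 0, 0.6, 0, 0, 0, -0.6], [0, 0, 0.5, 0, 0, 0, -0.6], [0, 0, 0.3, 0, 0, 0, -0.6], [0, 0, 0.1, 0, 0, 0, -0.6], [0, 0, 0.1, 0, 0, 0, -0.6], [0, 0, 0.06, 0, 0, 0, -0.6], [0, 0, 0.05, 0, 0, 0, -0.6], [0, 0, 0, 0, 0, 0, -0.6], [0, 0, 0, 0, 0, 0, -0.6]],
  ],
)

```text
clock: 19.85
position: [0.5654, 0.0522, 0.1305]
tool_rot: [3.141, 0.0, 1.976]
force: [-0.7, -0.6, -2.2]
grip_width: 0.0306
finger_force: 25.0
```

```bash
python3 -c "
from h import *
f,st=snap('w15');go(st,[.565,.0517,.1288])"
```

```text
pos [0.5654 0.0522 0.1305] rot [3.1414 0.     1.9763] shift shares now [-0.01 -0.03  0.08] F [-0.7 -0.6 -2.2] w 0.0306 t 19.85
```

Emit:
move_arm(
  plan=[
    [[0, 0, 0.05, 0, 0, 0, -0.6], [0, 0, 0.04, 0, 0, 0, -0.6], [0, 0, 0.02, 0, 0, 0, -0.6], [0, 0, 0, 0, 0, 0, -0.2], [0, 0, 0, 0, 0, 0, 0], [0, 0, 0, 0, 0, 0, 0.2], [0, 0, 0, 0, 0, 0, 0.2], [0, 0, -0.3, 0, 0, 0, 0.2], [0, 0, -0.8, 0, 0, 0, 0.2], [0, 0, -1, 0, 0, 0, 0.2]],
  ],
)

```text
clock: 20.9
position: [0.565, 0.052, 0.1705]
tool_rot: [-3.14, -0.0, 1.976]
force: [-0.0, 0.1, -0.3]
grip_width: 0.0516
finger_force: 0.0
```

```bash
python3 - <<'E'
from h import *;import m
f,st=snap("w16");m.C["w16"]=cam(f,st);m.I["w16"]=f["color"]
s=tuple(np.int32(np.round(proj(m.C["w16"],[.564-.009,.0527+.021,.124])[0])))
for t in(8,12,16):
    c=cv2.convexHull(m.flood("w16",s,t))[:,0];p,r=circ(plane(m.C["w16"],c,.124));print("cover",p,2000*r)
# pink visible beyond the cover?
print("grip now ->");go(st,[.5640,-.1115,.2])
# kiln yaw: grip from setter; rail edge lines in w4 / grip faces
n="w4";g=(m.I[n].max(2)<45).astype(np.uint8);q=np.zeros_like(g);q[175:235,335:385]=g[175:235,335:385]
c=max(cv2.findContours(q,0,2)[0],key=cv2.contourArea);a=cv2.approxPolyDP(c,2,True)[:,0];print(a.tolist(),np.round(plane(m.C[n],a,.0995)[:,:2],4).tolist(),np.round(plane(m.C[n],a,.0545)[:,:2],4).tolist())
E
```

```text
cover [0.56007045 0.05928579] 41.964762757319626
cover [0.56052496 0.06066236] 42.36252323116989
cover [0.56736506 0.09604184] 70.39606666623604
grip now ->
pos [0.565  0.052  0.1705] rot [-3.1405e+00 -1.0000e-04  1.9762e+00] shift shares now [-7.49 -3.27 -1.47] F [-0.   0.1 -0.3] w 0.0516 t 20.9
[[356, 183], [345, 213], [349, 223], [361, 226], [372, 192], [366, 186]] [[0.5526, -0.0931], [0.5549, -0.1219], [0.5622, -0.129], [0.5737, -0.1272], [0.5693, -0.0947], [0.562, -0.092]] [[0.5596, -0.0967], [0.5622, -0.1293], [0.5705, -0.1374], [0.5835, -0.1354], [0.5785, -0.0986], [0.5702, -0.0954]]
```

The cover is released, and its placing will be checked from a better angle. Moving above the shutter grip.

Emit:
move_arm(
  plan=[
    [[-0.5, 0, -0.4, 0, 0, 0.29, 0.2], [-0.82, -0.23, -0.4, 0, 0, 0.29, 0.2], [-0.82, -0.23, -0.4, 0, 0, 0.29, 0.2], [-0.82, -0.23, -0.4, 0, 0, 0.29, 0.2], [-0.82, -0.23, 0, 0, 0, 0.29, 0.2], [-0.82, -0.23, 0, 0, 0, 0.29, 0.2], [-0.82, -0.23, 0, 0, 0, 0.29, 0.2], [-0.82, -0.23, 0, 0, 0, 0.29, 0.2], [-0.82, -0.23, 0, 0, 0, 0.29, 0.2], [-0.82, -0.23, 0, 0, 0, 0.29, 0.2]],
  ],
)

```text
clock: 21.95
position: [0.566, -0.1112, 0.202]
tool_rot: [-3.141, 0.0, 1.67]
force: [-0.7, 0.4, -0.0]
grip_width: 0.051
finger_force: 0.0
```

```bash
python3 - <<'E'
from h import *;import m
f,st=snap("w17");m.C["w17"]=cam(f,st);m.I["w17"]=f["color"];go(st,[.5640,-.1115,.2])
# cover check: two-tone picture crop + shutter, in last view
n="w17";u=proj(m.C[n],[[.564,.053,.124],[.564,-.11,.0995]]);print(u)
g=(m.I[n].max(2)<40).astype(np.uint8);k,l,s,ce=cv2.connectedComponentsWithStats(g)
print([(s[i].tolist(),np.round(ce[i]).tolist()) for i in range(1,k) if s[i,4]>60])
x,y=np.int32(u[1]);i=l[y,x];print("lab",i)
c=max(cv2.findContours((l==i).astype(np.uint8),0,2)[0],key=cv2.contourArea);a=cv2.approxPolyDP(c,2,True)[:,0]
print(a.tolist(),np.round(plane(m.C[n],a,.0995)[:,:2],4).tolist())
cv2.imwrite("pics/w17.png",f["color"][:,:,::-1])
E
```

```text
pos [ 0.566  -0.1112  0.202 ] rot [-3.1414  0.      1.6701] shift shares now [-0.  -0.1  0.1] F [-0.7  0.4 -0. ] w 0.051 t 21.95
[[343.69806879 -55.0993214 ]
 [312.01576543 243.71858923]]
[([438, 193, 7, 68, 149], [441.0, 226.0]), ([237, 199, 7, 52, 63], [240.0, 222.0]), ([258, 209, 14, 44, 466], [265.0, 230.0]), ([304, 211, 23, 58, 1173], [315.0, 240.0]), ([0, 304, 640, 176, 50137], [315.0, 424.0])]
lab 8
[[308, 211], [304, 224], [306, 266], [323, 268], [326, 264], [323, 213]] [[0.5591, -0.0874], [0.5572, -0.0966], [0.5614, -0.1267], [0.5734, -0.127], [0.5752, -0.1238], [0.5692, -0.0878]]
```

View pics/w17.png

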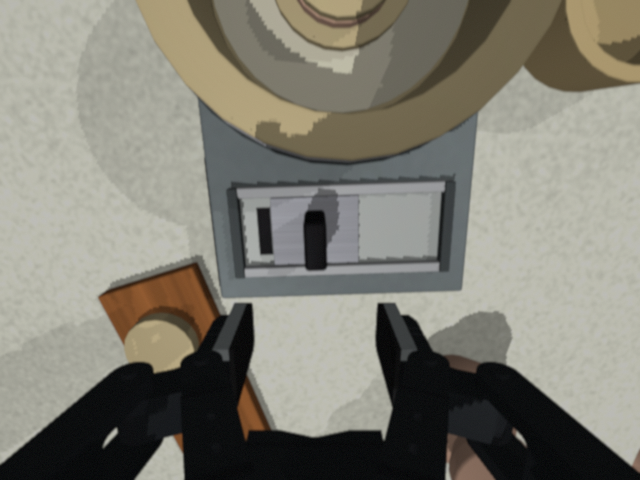

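The last view shows the shutter plate at x 272–358 in its track (243–441), the grip at (315,240), one slot still peeping out at (265,230), and the cover sitting inside on the tile. The kiln's yaw is about 7.4°. The grip measures (0.5656, −0.1118), which fits setter −165 mm. Descending to hold the grip.

Emit:
move_arm(
  plan=[
    [[-0.03, -0.02, 0.8, 0, 0, -0.28, 0.2], [0, 0, 1, 0, 0, 0, 0.2], [0, 0, 1, 0, 0, 0, 0.2], [0, 0, 1, 0, 0, 0, 0.2], [0, 0, 1, 0, 0, 0, 0.2], [0, 0, 1, 0, 0, 0, 0.2], [0, 0, 0.6, 0, 0, 0, 0], [0, 0, 0, 0, 0, 0, -0.4], [0, 0, 0, 0, 0, 0, -0.8], [0, 0, 0, 0, 0, 0, -0.8]],
  ],
  grip_force=20,
)

```text
clock: 23.0
position: [0.5661, -0.1108, 0.0746]
tool_rot: [3.141, 0.0, 1.702]
force: [0.4, -2.3, -9.4]
grip_width: 0.0154
finger_force: 22.7
```

Emit:
move_arm(
  plan=[
    [[0, 0, 0, 0, 0, 0, -0.8], [0, 0.3, 0, 0, 0, 0, -0.8], [0, 0.4, 0, 0, 0, 0, -0.8], [0, 0.4, 0, 0, 0, 0, -0.8], [0, 0.4, 0, 0, 0, 0, -0.8], [0, 0.4, 0, 0, 0, 0, -0.8], [0, 0.4, 0, 0, 0, 0, -0.8], [0, 0.4, 0, 0, 0, 0, -0.8], [0, 0.3, 0, 0, 0, 0, -0.8], [0, 0, 0, 0, 0, 0, -0.8]],
  ],
)

```text
clock: 24.0
position: [0.6266, -0.1026, 0.0745]
tool_rot: [3.141, 0.0, 1.702]
force: [-1.1, -2.8, 6.4]
grip_width: 0.0156
finger_force: 24.9
```

Emit:
move_arm(
  plan=[
    [[0, 0.1, 0, 0, 0, 0, -0.8], [0, 0.1, 0, 0, 0, 0, -0.8], [0, 0.1, 0, 0, 0, 0, -0.8], [0, 0.1, 0, 0, 0, 0, -0.8], [0, 0.1, 0, 0, 0, 0, -0.8], [0, 0.1, 0, 0, 0, 0, -0.8], [0, 0, 0, 0, 0, 0, -0.8], [0, 0, 0, 0, 0, 0, -0.8], [0, 0, 0, 0, 0, 0, -0.8], [0, 0, 0, 0, 0, 0, -0.8]],
  ],
)

```text
clock: 25.0
position: [0.6275, -0.1027, 0.0736]
tool_rot: [-3.122, -0.004, 1.699]
force: [-72.9, -1.6, 56.3]
grip_width: 0.0156
finger_force: 38.7
```

```bash
python3 -c "
from h import *
f,st=snap('w18');go(st,[.65,-.1,.0745])"
```

```text
pos [ 0.6275 -0.1027  0.0736] rot [-3.1217 -0.0044  1.699 ] shift shares now [-0.01  1.13 -0.07] F [-72.9  -1.6  56.3] w 0.0156 t 25.0
```

The wrist force jumped to 73 N after 62 mm, so it is hard against something, presumably the end stop. Relaxing and releasing, then checking by numbers.

Emit:
move_arm(
  plan=[
    [[0, -0.25, 0, 0, 0, 0, -0.8], [0, -0.1, 0, 0, 0, 0, -0.8], [0, 0, 0, 0, 0, 0, -0.4], [0, 0, 0, 0, 0, 0, 0], [0, 0, 0, 0, 0, 0, 0.3], [0, 0, 0, 0, 0, 0, 0.3], [0, 0, 0, 0, 0, 0, 0.3], [0, 0, -0.6, 0, 0, 0, 0.3], [0, 0, -1, 0, 0, 0, 0.3], [0, 0, -1, 0, 0, 0, 0.3]],
  ],
)

```text
clock: 26.05
position: [0.6304, -0.1021, 0.1274]
tool_rot: [-3.142, 0.0, 1.702]
force: [-0.4, -0.3, 0.7]
grip_width: 0.0554
finger_force: 0.0
```

Emit:
move_arm(
  plan=[
    [[0, -0.5, -1, 0, 0, 0, 0.3], [0, -0.5, -1, 0, 0, 0, 0.3], [0, -0.5, -1, 0, 0, 0, 0.3], [0, -0.5, -0.8, 0, 0, 0, 0.3], [0, 0, -0.3, 0, 0, 0, 0.3], [0, 0, 0, 0, 0, 0, 0.3], [0, 0, 0, 0, 0, 0, 0.3], [0, 0, 0, 0, 0, 0, 0.3], [0, 0, 0, 0, 0, 0, 0.3], [0, 0, 0, 0, 0, 0, 0.3]],
  ],
)

```text
clock: 27.05
position: [0.5907, -0.1072, 0.2076]
tool_rot: [-3.141, 0.0, 1.702]
force: [0.6, -0.4, 0.2]
grip_width: 0.0554
finger_force: 0.0
```

```bash
python3 - <<'E'
from h import *;import m
f,st=snap("w19");n="w19";m.C[n]=cam(f,st);m.I[n]=f["color"];go(st,[.47,.40,.3])
psi=np.radians(7.4);ex=np.array([np.cos(psi),np.sin(psi),0]);ey=np.array([-ex[1],ex[0],0]);o=np.array([.564,.0533,0])
for yy in(-.165,-.150,-.182):
  X=np.array([o+ex*x+ey*yy+[0,0,.0545] for x in np.arange(-.09,.0901,.003)])
  for k in("w17","w19"):
    uv=proj(m.C[k],X).astype(np.float32);v=cv2.remap(cv2.cvtColor(m.I[k],cv2.COLOR_RGB2GRAY),uv[:,:1],uv[:,1:],1)[:,0]
    print(yy,k,v.tolist())
g=(f["color"].max(2)<40).astype(np.uint8);k,l,s,ce=cv2.connectedComponentsWithStats(g)
print([(s[i].tolist(),np.round(ce[i]).tolist()) for i in range(1,k) if s[i,4]>60])
E
```

```text
pos [ 0.5907 -0.1072  0.2076] rot [-3.1408  0.      1.7019] shift shares now [25.93 -2.67 -4.62] F [ 0.6 -0.4  0.2] w 0.0554 t 27.05Traceback (most recent call last):
  File "<stdin>", line 7, in <module>
KeyError: 'w17'
```

```bash
python3 - <<'E'
from h import *;import m
for n in("w17","w19"):
    f,st=m.pickle.load(open(n+".pkl","rb"));m.C[n]=cam(f,st);m.I[n]=f["color"]
psi=np.radians(7.4);ex=np.array([np.cos(psi),np.sin(psi),0]);ey=np.array([-ex[1],ex[0],0]);o=np.array([.564,.0533,0])
for yy in(-.165,-.187):
  X=np.array([o+ex*x+ey*yy+[0,0,.0545] for x in np.arange(-.09,.0901,.004)])
  for k in("w17","w19"):
    uv=proj(m.C[k],X).astype(np.float32);v=cv2.remap(cv2.cvtColor(m.I[k],cv2.COLOR_RGB2GRAY),uv[:,:1],uv[:,1:],1)[:,0]
    print(yy,k,v.tolist())
f=m.I["w19"];g=(f.max(2)<40).astype(np.uint8);k,l,s,ce=cv2.connectedComponentsWithStats(g)
for i in range(1,k):
    if 60<s[i,4]<5000:
        q=plane(m.C["w19"],ce[i],.0995 if s[i,4]>900 else .0545)[0]-o;print(s[i].tolist(),"kiln xy",np.round([q@ex,q@ey],4))
E
```

```text
-0.165 w17 [100, 67, 66, 59, 171, 172, 156, 27, 24, 107, 139, 139, 137, 138, 136, 130, 23, 25, 24, 20, 64, 90, 123, 144, 142, 141, 140, 164, 162, 161, 162, 161, 159, 160, 159, 159, 159, 158, 159, 159, 159, 143, 143, 31, 62, 64]
-0.165 w19 [100, 67, 67, 44, 169, 170, 162, 26, 27, 114, 171, 171, 53, 26, 32, 169, 169, 145, 26, 23, 143, 167, 166, 157, 139, 135, 134, 134, 133, 133, 133, 90, 9, 22, 22, 21, 17, 113, 142, 141, 139, 138, 142, 42, 62, 67]
-0.187 w17 [103, 69, 68, 54, 164, 170, 171, 157, 156, 144, 144, 142, 142, 141, 140, 133, 23, 26, 24, 18, 106, 148, 148, 147, 145, 144, 143, 160, 161, 159, 161, 161, 158, 158, 159, 160, 152, 155, 158, 159, 148, 142, 142, 33, 61, 64]
-0.187 w19 [101, 68, 68, 40, 156, 170, 170, 173, 172, 169, 169, 172, 172, 168, 169, 171, 170, 166, 166, 169, 167, 163, 150, 152, 141, 136, 136, 136, 135, 134, 134, 134, 13, 22, 22, 20, 14, 135, 144, 143, 142, 142, 138, 47, 63, 65]
[208, 196, 8, 67, 132] kiln xy [-0.0789 -0.1628]
[405, 197, 7, 65, 85] kiln xy [ 0.0824 -0.1645]
[229, 207, 13, 43, 433] kiln xy [-0.0594 -0.163 ]
[256, 207, 12, 43, 429] kiln xy [-0.0377 -0.1631]
[283, 206, 11, 44, 448] kiln xy [-0.016  -0.1625]
[350, 210, 27, 57, 1326] kiln xy [ 0.0394 -0.1584]
```

The three slots are now uncovered at kiln x −59, −38 and −16 mm. The plate's edge reaches the end bar, with its right side at about 78 mm, so the shutter is fully open. Next the lid.

```bash
python3 - <<'E'
from h import *;import m
from workcell import observe
st=observe()
for n,a,b in(("w1",(291,190),(317,305.5)),("w2",(344,-4.5),(398.5,98.5))):
    P=plane(m.C[n],[a,b],.072);d=P[1]-P[0];print(n,P[:,:2].round(4).tolist(),"mid",P.mean(0)[:2].round(4),"len",np.linalg.norm(d).round(4),"ang",np.degrees(np.arctan2(d[1],d[0])))
for y in(0,180): go(st,[.4655,.3975,.28],np.radians(y))
print(st["qpos"])
E
```

```text
w1 [[0.4069, 0.4133], [0.5223, 0.3821]] mid [0.4646 0.3977] len 0.1196 ang -15.149185655659146
w2 [[0.4274, 0.4063], [0.5226, 0.3817]] mid [0.475 0.394] len 0.0984 ang -14.492668100442977
turn shares [-0.    0.   16.25] | shift shares AFTER turn [ -6.26 -25.24  -3.61]
pos [ 0.5907 -0.1072  0.2077] rot [-3.141  -0.      1.7019] shift shares now [25.84 -2.91 -3.61] F [-0.7 -0.8 -0.1] w 0.0555 t 27.1
turn shares [ -0.    -0.   -13.75] | shift shares AFTER turn [ 6.26 25.24 -3.61]
pos [ 0.5907 -0.1072  0.2077] rot [-3.141  -0.      1.7019] shift shares now [25.84 -2.91 -3.61] F [-0.7 -0.8 -0.1] w 0.0555 t 27.1
[-0.20389097  0.54266775  0.41685606  1.70827494 -0.26047939  0.9463173
  0.44435561]
```

The handle is 119.6 mm long (120 expected), at −15°, centred on (0.4648, 0.3976), which agrees with the lid disc's centre (0.4655, 0.3973). Travelling there.

Emit:
move_arm(
  plan=[
    [[1, 0, -0.4, 0, 0, 0, 0.3], [1, 0, -0.4, 0, 0, 0, 0.3], [1, 0, -0.4, 0, 0, 0, 0.3], [1, 0, -0.4, 0, 0, 0, 0.3], [1, 0, -0.4, 0, 0, 0, 0.3], [1, 0, -0.4, 0, 0, 0, 0.3], [1, 0, -0.4, 0, 0, 0, 0.3], [1, 0, -0.4, 0, 0, 0, 0.3], [1, 0, -0.2, 0, 0, 0, 0.3], [1, 0, 0, 0, 0, 0, 0.3]],
  ],
)

```text
clock: 28.1
position: [0.5646, 0.0919, 0.2766]
tool_rot: [3.141, -0.0, 1.702]
force: [-0.0, -0.3, 0.1]
grip_width: 0.0554
finger_force: 0.0
```

Emit:
move_arm(
  plan=[
    [[0.786, 0.336, 0, 0, 0, -0.5625, 0.3], [0.786, 0.336, 0, 0, 0, -0.5625, 0.3], [0.786, 0.336, 0, 0, 0, -0.5625, 0.3], [0.786, 0.336, 0, 0, 0, -0.5625, 0.3], [0.786, 0.336, 0, 0, 0, -0.5625, 0.3], [0.786, 0.336, 0, 0, 0, -0.5625, 0.3], [0.786, 0.336, 0, 0, 0, -0.5625, 0.3], [0.786, 0.336, 0, 0, 0, -0.5625, 0.3], [0.786, 0.336, 0, 0, 0, -0.5625, 0.3], [0.786, 0.336, 0, 0, 0, -0.5625, 0.3]],
  ],
)

```text
clock: 29.1
position: [0.5655, 0.261, 0.2761]
tool_rot: [-3.142, -0.0, 2.296]
force: [-0.1, 0.0, -0.3]
grip_width: 0.0558
finger_force: 0.0
```

Emit:
move_arm(
  plan=[
    [[0.786, 0.336, 0, 0, 0, -0.5625, 0.3], [0.786, 0.336, 0, 0, 0, -0.5625, 0.3], [0.786, 0.336, 0, 0, 0, -0.5625, 0.3], [0.786, 0.336, 0, 0, 0, -0.5625, 0.3], [0.786, 0.336, 0, 0, 0, -0.5625, 0.3], [0.786, 0.336, 0, 0, 0, -0.5625, 0.3], [0.786, 0.336, 0, 0, 0, -0.5625, 0.3], [0.786, 0.336, 0, 0, 0, -0.5625, 0.3], [0.786, 0.336, 0, 0, 0, -0.5625, 0.3], [0.786, 0.336, 0, 0, 0, -0.5625, 0.3]],
  ],
)

```text
clock: 30.1
position: [0.4723, 0.4014, 0.2761]
tool_rot: [-3.142, 0.0, 2.885]
force: [0.7, 0.0, -0.4]
grip_width: 0.0553
finger_force: 0.0
```

```bash
python3 - <<'E'
from h import *;import m
f,st=snap("w20");n="w20";m.C[n]=cam(f,st);m.I[n]=f["color"]
uv=proj(m.C[n],[[.4648,.3976,.074],[.4655+.0,.3973+.06,.028]]);s=[tuple(np.int32(np.round(u))) for u in uv];print(s)
c=cv2.convexHull(m.colr(n,s[1],(15,40,30),(26,110,255)))[:,0];p,r=circ(plane(m.C[n],c,.028));print("lid",p,2000*r,c.min(0),c.max(0))
c=m.colr(n,s[0],(0,110,0),(20,255,110));b=cv2.minAreaRect(c);bx=cv2.boxPoints(b);P=plane(m.C[n],bx,.072);e=P[[1,2]]-P[[0,1]];k=np.linalg.norm(e,axis=1);d=e[k.argmax()]
print("bar mid",P.mean(0)[:2],k,np.degrees(np.arctan2(d[1],d[0])))
go(st,[.465,.3975,.05],np.radians(165))
E
```

```text
[(np.int32(309), np.int32(209)), (np.int32(365), np.int32(186))]
lid [0.46463875 0.3982186 ] 194.28704361630457 [219 101] [402 284]
bar mid [0.46439681 0.3980097 ] [0.01347994 0.11776877] -14.580209018656143
turn shares [-0.    0.    0.05] | shift shares AFTER turn [ 0.3  -0.28 11.31]
pos [0.4723 0.4014 0.2761] rot [-3.1416  0.      2.885 ] shift shares now [ 0.3  -0.28 11.31] F [ 0.7  0.  -0.4] w 0.0553 t 30.1
```

Emit:
move_arm(
  plan=[
    [[0.33, -0.26, 1, 0, 0, 0, 0.3], [0, 0, 1, 0, 0, 0, 0.3], [0, 0, 1, 0, 0, 0, 0.3], [0, 0, 1, 0, 0, 0, 0.3], [0, 0, 1, 0, 0, 0, 0.3], [0, 0, 1, 0, 0, 0, 0.3], [0, 0, 1, 0, 0, 0, 0.3], [0, 0, 1, 0, 0, 0, 0.2], [0, 0, 0.6, 0, 0, 0, 0.2], [0, 0, 0, 0, 0, 0, 0.2]],
  ],
)

```text
clock: 31.15
position: [0.4648, 0.3968, 0.1028]
tool_rot: [-3.14, -0.001, 2.881]
force: [-0.4, -0.7, 0.7]
grip_width: 0.0511
finger_force: 0.0
```

```bash
python3 - <<'E'
from h import *;import m
f,st=snap("w21");n="w21";m.C[n]=cam(f,st);m.I[n]=f["color"]
s=tuple(np.int32(np.round(proj(m.C[n],[.4645,.398,.074])[0])))
c=m.colr(n,s,(0,110,0),(20,255,110));bx=cv2.boxPoints(cv2.minAreaRect(c));P=plane(m.C[n],bx,.074);e=P[[1,2]]-P[[0,1]];k=np.linalg.norm(e,axis=1);print("bar mid",P.mean(0)[:2],k)
go(st,[.4646,.3981,.052])
E
```

```text
bar mid [0.46370199 0.39816633] [0.01450288 0.11792058]
pos [0.4648 0.3968 0.1028] rot [-3.1396e+00 -1.2000e-03  2.8812e+00] shift shares now [0.02 0.07 2.54] F [-0.4 -0.7  0.7] w 0.0511 t 31.15
```

Emit:
move_arm(
  plan=[
    [[0.03, 0.07, 0.6, 0, 0, 0, 0.2], [0, 0, 0.8, 0, 0, 0, 0.2], [0, 0, 0.7, 0, 0, 0, 0.2], [0, 0, 0.4, 0, 0, 0, 0.2], [0, 0, 0, 0, 0, 0, 0], [0, 0, 0, 0, 0, 0, -0.4], [0, 0, 0, 0, 0, 0, -0.8], [0, 0, 0, 0, 0, 0, -0.8], [0, 0, 0, 0, 0, 0, -0.8], [0, 0, 0, 0, 0, 0, -0.8]],
  ],
  grip_force=60,
)

```text
clock: 32.2
position: [0.4657, 0.3988, 0.0547]
tool_rot: [3.141, 0.0, 2.88]
force: [-1.4, -1.3, 7.2]
grip_width: 0.0143
finger_force: 60.1
```

```bash
python3 - <<'E'
from h import *;import m
f,st=snap("w22");go(st,[.4646,.3981,.25]);go(st,[.564,.0533,.25])
E
```

```text
pos [0.4657 0.3988 0.0547] rot [3.1409e+00 5.0000e-04 2.8800e+00] shift shares now [ 0.04 -0.04 -9.76] F [-1.4 -1.3  7.2] w 0.0143 t 32.2
pos [0.4657 0.3988 0.0547] rot [3.1409e+00 5.0000e-04 2.8800e+00] shift shares now [ -9.22 -15.41  -9.77] F [-1.4 -1.3  7.2] w 0.0143 t 32.2
```

Emit:
move_arm(
  plan=[
    [[0, 0, -0.3, 0, 0, 0, -0.8], [0, 0, -0.8, 0, 0, 0, -0.8], [0, 0, -1, 0, 0, 0, -0.8], [0, 0, -1, 0, 0, 0, -0.8], [0, 0, -1, 0, 0, 0, -0.8], [0, 0, -1, 0, 0, 0, -0.8], [0, 0, -1, 0, 0, 0, -0.8], [0, 0, -1, 0, 0, 0, -0.8], [0, 0, -1, 0, 0, 0, -0.8], [0, 0, -1, 0, 0, 0, -0.8]],
  ],
)

```text
clock: 33.25
position: [0.4651, 0.3983, 0.238]
tool_rot: [3.141, 0.0, 2.88]
force: [0.2, -0.5, -6.4]
grip_width: 0.0149
finger_force: 59.1
```

```bash
python3 - <<'E'
from h import *;import m
for n in("w22","w23b"):
    if n=="w22": f,st=m.pickle.load(open("w22.pkl","rb"))
    else: f,st=snap("w23b")
    m.C[n]=cam(f,st);m.I[n]=f["color"];P=st["position"];z=P[2]-.0547+.028
    yw=st["tool_rot"][2];s=tuple(np.int32(np.round(proj(m.C[n],[P[0]+.06*np.cos(yw)+.03*np.sin(yw),P[1]+.06*np.sin(yw)-.03*np.cos(yw),z])[0])))
    c=cv2.convexHull(m.colr(n,s,(15,40,30),(26,120,255)))[:,0];p,r=circ(plane(m.C[n],c,z));print(n,"lid-tcp",p-P[:2],2000*r,c.min(0),c.max(0))
go(st,[.564,.0533,.26])
E
```

```text
w22 lid-tcp [-0.00073712 -0.00057187] 193.73060588903243 [117  77] [512 376]
w23b lid-tcp [-0.00028975 -0.00064305] 194.37757378240738 [117  78] [512 399]
pos [0.4651 0.3983 0.238 ] rot [3.1413e+00 1.0000e-04 2.8800e+00] shift shares now [ -9.24 -15.39  -1.1 ] F [ 0.2 -0.5 -6.4] w 0.0149 t 33.25
```

Emit:
move_arm(
  plan=[
    [[-0.3, -0.5, -0.4, 0, 0, 0, -0.8], [-0.5, -0.833, -0.4, 0, 0, 0, -0.8], [-0.5, -0.833, -0.3, 0, 0, 0, -0.8], [-0.5, -0.833, 0, 0, 0, 0, -0.8], [-0.5, -0.833, 0, 0, 0, 0, -0.8], [-0.5, -0.833, 0, 0, 0, 0, -0.8], [-0.5, -0.833, 0, 0, 0, 0, -0.8], [-0.5, -0.833, 0, 0, 0, 0, -0.8], [-0.5, -0.833, 0, 0, 0, 0, -0.8], [-0.5, -0.833, 0, 0, 0, 0, -0.8]],
  ],
)

```text
clock: 34.3
position: [0.517, 0.2164, 0.2581]
tool_rot: [-3.141, -0.0, 2.878]
force: [-0.1, 0.1, -6.3]
grip_width: 0.0147
finger_force: 59.2
```

Emit:
move_arm(
  plan=[
    [[-0.5, -0.833, 0, 0, 0, 0, -0.8], [-0.5, -0.833, 0, 0, 0, 0, -0.8], [-0.5, -0.833, 0, 0, 0, 0, -0.8], [-0.5, -0.833, 0, 0, 0, 0, -0.8], [-0.5, -0.833, 0, 0, 0, 0, -0.8], [-0.5, -0.833, 0, 0, 0, 0, -0.8], [-0.5, -0.833, 0, 0, 0, 0, -0.8], [-0.5, -0.833, 0, 0, 0, 0, -0.8], [-0.4, -0.7, 0, 0, 0, 0, -0.8], [0, 0, 0, 0, 0, 0, -0.8]],
  ],
)

```text
clock: 35.3
position: [0.5636, 0.0498, 0.2581]
tool_rot: [-3.14, 0.0, 2.875]
force: [0.0, -0.6, -5.9]
grip_width: 0.0144
finger_force: 59.2
```

```bash
python3 -c "
from h import *
f,st=snap('w24');go(st,[.5645,.0539,.2047])"
```

```text
pos [0.5636 0.0498 0.2581] rot [-3.1400e+00  1.0000e-04  2.8754e+00] shift shares now [0.01 0.21 2.67] F [ 0.  -0.6 -5.9] w 0.0144 t 35.3
```

Emit:
move_arm(
  plan=[
    [[0, 0.2, 0.3, 0, 0, 0, -0.8], [0, 0, 0.6, 0, 0, 0, -0.8], [0, 0, 0.6, 0, 0, 0, -0.8], [0, 0, 0.5, 0, 0, 0, -0.8], [0, 0, 0.2, 0, 0, 0, -0.8], [0, 0, 0.1, 0, 0, 0, -0.8], [0, 0, 0.1, 0, 0, 0, -0.8], [0, 0, 0, 0, 0, 0, -0.8], [0, 0, 0, 0, 0, 0, -0.8], [0, 0, 0, 0, 0, 0, -0.8]],
  ],
)

```text
clock: 36.35
position: [0.5649, 0.0582, 0.2104]
tool_rot: [3.141, 0.0, 2.88]
force: [0.9, -0.2, -6.3]
grip_width: 0.0143
finger_force: 59.2
```

```bash
python3 -c "
from h import *
from workcell import observe
st=observe();go(st,[.5645,.0539,.2047])"
```

```text
pos [0.5649 0.0582 0.2104] rot [3.1414e+00 4.0000e-04 2.8800e+00] shift shares now [-0.04 -0.21  0.28] F [ 0.9 -0.2 -6.3] w 0.0143 t 36.35
```

Emit:
move_arm(
  plan=[
    [[-0.04, -0.1, 0, 0, 0, 0, -0.8], [0, -0.11, 0, 0, 0, 0, -0.8], [0, 0, 0.05, 0, 0, 0, -0.8], [0, 0, 0.05, 0, 0, 0, -0.8], [0, 0, 0.05, 0, 0, 0, -0.8], [0, 0, 0.05, 0, 0, 0, -0.8], [0, 0, 0.04, 0, 0, 0, -0.8], [0, 0, 0, 0, 0, 0, -0.8], [0, 0, 0, 0, 0, 0, -0.8], [0, 0, 0, 0, 0, 0, -0.8]],
  ],
)

```text
clock: 37.35
position: [0.5644, 0.0539, 0.2053]
tool_rot: [3.142, 0.0, 2.88]
force: [-0.2, 0.3, -6.7]
grip_width: 0.0149
finger_force: 59.2
```

Emit:
move_arm(
  plan=[
    [[0, 0, 0.03, 0, 0, 0, -0.8], [0, 0, 0.03, 0, 0, 0, -0.8], [0, 0, 0.02, 0, 0, 0, -0.8], [0, 0, 0, 0, 0, 0, -0.8], [0, 0, 0, 0, 0, 0, -0.8], [0, 0, 0, 0, 0, 0, -0.8], [0, 0, 0, 0, 0, 0, -0.8], [0, 0, 0, 0, 0, 0, -0.8], [0, 0, 0, 0, 0, 0, -0.8], [0, 0, 0, 0, 0, 0, -0.8]],
  ],
)

```text
clock: 38.35
position: [0.5645, 0.0539, 0.2047]
tool_rot: [3.141, 0.001, 2.88]
force: [-7.2, 0.2, 11.9]
grip_width: 0.0149
finger_force: 61.8
```

Contact: the force went from −6.4 to +12 N, so the lid rests on the rim. Releasing and rising.

Emit:
move_arm(
  plan=[
    [[0, 0, 0, 0, 0, 0, -0.55], [0, 0, 0, 0, 0, 0, -0.4], [0, 0, 0, 0, 0, 0, -0.2], [0, 0, 0, 0, 0, 0, 0.2], [0, 0, 0, 0, 0, 0, 0.2], [0, 0, -0.5, 0, 0, 0, 0.2], [0, 0, -1, 0, 0, 0, 0.2], [0, 0, -1, 0, 0, 0, 0.2], [0, 0, -1, 0, 0, 0, 0.2], [0, 0, -1, 0, 0, 0, 0.2]],
  ],
)

```text
clock: 39.35
position: [0.5644, 0.0538, 0.2953]
tool_rot: [3.141, 0.0, 2.88]
force: [0.9, 0.2, -0.2]
grip_width: 0.051
finger_force: 0.0
```

Emit:
move_arm(
  plan=[
    [[0, 0, -1, 0, 0, 0, 0.2], [0, 0, -1, 0, 0, 0, 0.2], [0, 0, -0.5, 0, 0, 0, 0.2], [0, 0, 0, 0, 0, 0, 0.2], [0, 0, 0, 0, 0, 0, 0.2], [0, 0, 0, 0, 0, 0, 0.2], [0, 0, 0, 0, 0, 0, 0.2], [0, 0, 0, 0, 0, 0, 0.2], [0, 0, 0, 0, 0, 0, 0.2], [0, 0, 0, 0, 0, 0, 0.2]],
  ],
)

```text
clock: 40.35
position: [0.5644, 0.0539, 0.3436]
tool_rot: [-3.141, -0.0, 2.88]
force: [-0.0, 0.5, 0.2]
grip_width: 0.0512
finger_force: 0.0
```

```bash
python3 - <<'E'
from h import *;import m
f,st=snap("w25");n="w25";m.C[n]=cam(f,st);m.I[n]=f["color"]
s=tuple(np.int32(np.round(proj(m.C[n],[.564+.02,.0533+.06,.178])[0])));print(s)
for z in(.172,.178,.184):
    c=m.colr(n,s,(15,40,30),(26,120,255));c=cv2.convexHull(c)[:,0];p,r=circ(plane(m.C[n],c,z));print(z,"lid",p,2000*r,c.min(0),c.max(0))
go(st,[.564,.0533,.3])
E
```

```text
(np.int32(388), np.int32(228))
0.172 lid [0.60703119 0.05660839] 271.38513139740513 [201 102] [429 388]
0.178 lid [0.60479926 0.0569214 ] 266.2021343798882 [201 102] [429 388]
0.184 lid [0.60256734 0.05723442] 261.01913736237367 [201 102] [429 388]
pos [0.5644 0.0539 0.3436] rot [-3.1415e+00 -1.0000e-04  2.8801e+00] shift shares now [ 0.01 -0.03  2.18] F [-0.   0.5  0.2] w 0.0512 t 40.35
```

```bash
python3 - <<'E'
from h import *;import m
f,st=m.pickle.load(open("w25.pkl","rb"));n="w25";m.C[n]=cam(f,st);m.I[n]=f["color"]
s=tuple(np.int32(np.round(proj(m.C[n],[.584,.1133,.178])[0])))
P=plane(m.C[n],m.colr(n,s,(15,40,30),(26,120,255)),.178)[:,:2];d=np.linalg.norm(P-[.564,.0535],axis=1)
q=P[(d>.088)&(d<.108)];a=np.degrees(np.arctan2(*(q-[.564,.0535]).T[::-1]));print(len(q),np.histogram(a,8,(-180,180))[0],circ(q))
s=tuple(np.int32(np.round(proj(m.C[n],[.564,.0535,.224])[0])))
c=m.colr(n,s,(0,110,0),(20,255,110));B=plane(m.C[n],cv2.boxPoints(cv2.minAreaRect(c)),.222);e=np.linalg.norm(B[[1,2]]-B[[0,1]],axis=1);print("bar mid",B.mean(0)[:2],e)
E
```

```text
627 [80 85 75 73 59 82 80 93] (array([0.56414233, 0.05346968]), np.float64(0.09676336825354168))
bar mid [0.56332487 0.0535669 ] [0.01451577 0.11863612]
```

```bash
python3 -c "
from workcell import job_done
print(job_done())"
```

```text
the job is handed in; nothing more can be done
None
```

I handed the job in at about 40 s of the 72 s; it returned no verdict. By camera, tile and lid are within about 1 mm of centre and the shutter is hard against its open stop. The cover's centring was only seen roughly (about 1 mm expected from the grasp).

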